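Empty a lever-arch file board and slide it under the bench shelf

TASK

Put the blue lever-arch file away: lift its lever so the rings spring open, take the orange punched case off the posts and gently lay it flat, right way up, on the middle of the clear box's lid, then press the lever fully down to close the rings. Then, leaving the file flat on the table, slide it squarely under the low plywood shelf, mid-way between the shelf's sides, until it is fully home against the wooden stop at the back; do not lift the file, do not let it knock the shelf, and leave the bamboo tray and the candle jar where they are.

Things in the scene. Friction and masses are not known exactly. Their poses are not given: they have to be found in the camera images.
- file: Loose blue lever-arch file board, 200 long (x) x 150 wide (y) mm, base plate 6 mm thick, about 0.75 kg. Origin under its centre, on the table; its x axis points from its raised front lip to its back edge, z up. Two fixed steel posts, 7 mm diameter, tops 47 mm above the table, at x = +10, y = +-40 mm. Two steel arches pivot at x = -22 mm, y = +-40 mm, and close over the posts; with the rings closed the highest point (the lever knob) is 62 mm above the table.
- file_front (a point): Middle of the outer face of the file's front lip (lip 8 mm thick, 26 mm high, full 150 mm width), 13 mm above the table: the face to push on. Axes as file.
- file_back (a point): Middle of the file's back edge, on the table, 200 mm behind the front face. Axes as file.
- lever (a joint): Angle of the file's lever, rad: 0 is down (rings closed, lever pointing to the front lip, nearly level), stop at 1.45 (standing up, rings fully open). Arches turn 0.75 of it, toward the front lip, and clear the posts above 1.1. The lever stays where it is left; it takes about 1.2 N at its knob. Pivot along the file's y axis at file x = -28, y = 0, 36 mm above the table. Standing up it reaches about 99 mm high and does not pass under the shelf.
- lever_grip (a point): Centre of the black ball knob (16 mm diameter) at the lever's end; the lever itself is an 8 mm round bar; 55 mm from the pivot (52 mm toward the front and 18 mm above it when down, that is at file x = -80 mm, 54 mm above the table). Axes turn with the lever.
- case: Orange hard punched case, 0.12 kg, lying on the file's base plate with its holes over the posts. Box part 70 (x) x 55 (y) x 30 (z) mm centred on the origin (under its centre); a 4 mm thick flange, 112 mm wide (y), reaches to x = -64 mm with two 17 mm holes at x = -50, y = +-40 mm. White panel on top. It must rise 45 mm to clear the posts.
- case_mid (a point): Centre of the box part of the case, 15 mm above its underside; axes as case. Grip across its 55 mm width (y).
- lid_mid (a point): Middle of the top of the flat clear box's lid, 38 mm above the table; the lid is 148 (x) x 218 (y) mm. The box does not move. It stands either left or right of the file.
- shelf: Fixed low plywood shelf, board 150 deep (x) x 310 wide (y) x 10 mm, underside 73 mm and top 83 mm above the table, on 12 mm side panels (286 mm clear between them). Origin on the table under its centre; x points to its back, its front edge is at x = -75 mm.
- stop_face (a point): Middle of the front face of the dark wooden stop (30 mm high) inside the shelf, on the table, 60 mm behind the shelf's centre; axes as the shelf. When home the file's back edge touches it, and the front lip still stands 65 mm out in front of the board's front edge.
- tray: Loose bamboo tray, 136x225x48 mm, origin under its centre; leave it alone.
- jar: Candle jar, 76 mm wide, 90 mm high, standing left of the shelf, origin under its centre; leave it alone.

How it is judged (in metres and radians):
On the way, in this order (a step that is already met when the one before it is completed fails the run):
1. the lever is lifted so that the rings are open (value of joint lever above 1.1 rad), for 0.2 s.
2. the case lies flat on the lid of the clear box, released (x of case_mid in the frame of lid_mid between -0.045 and 0.045 m and y of case_mid in the frame of lid_mid between -0.065 and 0.065 m and z of case_mid in the frame of lid_mid between 0.008 and 0.022 m and angle between case_mid's own z axis and vertical below 0.1 rad and contact force between the fingers and case below 0.1 N and linear speed of case below 0.02 m/s), for 0.2 s.
3. the lever is pressed down, rings closed, with the file still in front of the shelf (value of joint lever below 0.12 rad and x of file_back in the frame of stop_face below -0.08 m), for 0.2 s.
4. the file is home under the shelf (x of file_back in the frame of stop_face between -0.012 and 0.005 m and y of file_back in the frame of stop_face between -0.045 and 0.045 m and angle between the x axis of file_front and the x axis of stop_face, either way round below 0.14 rad and angle between file's own z axis and vertical below 0.05 rad and linear speed of file below 0.01 m/s), for 0.2 s.
At the end, for the whole second after the job is handed in: File flat under the shelf: back edge within 12 mm of the stop, within 45 mm of mid-way, within 0.14 rad of square; lever below 0.12 rad; case flat, upright and released on the clear lid, centre within 45 mm (lid x) and 65 mm (lid y) of its middle; all at rest (all of step 2 and all of step 4 and value of joint lever below 0.12 rad); the robot touches nothing.
It fails at once if the file knocks the shelf's board or side panels (over 3 N; the stop may be touched) (contact force between file and shelf above 3 N).
It fails at once if the file is lifted off the table (over 20 mm) (height (world z) of file above 0.02 m).
It fails at once if the case is dropped or thrown (faster than 0.8 m/s out of the fingers) (linear speed of case above 0.8 m/s and contact force between the fingers and case below 0.05 N).
It fails at once if the bamboo tray or the candle jar is displaced by over 30 mm (distance of any of tray, jar from where it was at the start of the episode above 0.03 m).
It also fails if it takes over 72 s, if anything falls off the work surface, if the arm or the gripper's body presses on something with over 40 N, if the wrist force passes 120 N, or if a joint passes its speed limit or range.

ROBOT

A 6-joint arm with a two-finger parallel gripper is mounted at the origin on a cart in front of the work surface, level with it; the furniture and walls round the work are solid. World frame = base frame: x ahead of the robot, y to its left, z up, the work surface at z = 0. Lengths are in m, angles in degrees, forces in N, time in s.
With the tool pointing down it reaches from about 0.4 to 0.825 m from the base axis. Payload 7 kg.
Tool frame: the origin (TCP) lies midway between the tips of the shut fingers; the grasp point (between the pads) lies 19 mm behind it; x points along the fingers, z is the direction in which the jaws open and shut, and the axes are right-handed (so a half turn about x gives the same grasp; the last joint's range is limited). The gripper opens to 88 mm and grips with 3 to 60 N. Pads are 19 mm wide; open, the fingers measure 130 mm over their backs; the gripper's body (78 mm by 193 mm) begins 47 mm behind the grasp point.
Start: joints at [90.705, 20.546, 0.682, 0, -70.136, -16.507], TCP at [0.184, 0.649, 0.194] pointing down, gripper open.
Joint ranges: [-176.03, 176.03], [-82.01, 121.73], [-58.28, 71.71], [-173.87, 95.51], [-174.79, -0.11], [-173.66, 173.66]. Speed limits (degrees/s): [136.94, 136.94, 172.46, 180, 180, 180].

INTERFACE

Orientations are given as [roll, pitch, yaw] about the fixed x, y, z axes, in that order (R = Rz(yaw) Ry(pitch) Rx(roll)).
In Python, from plant import get_state, capture, close_job gives the robot as it stands.
- The arm moves only by the tool play_rows, never from a script. Its argument "series" is one flat list of numbers, 4 for each row, row after row: the shift along the tool's x, y, z in m, then the turn about the tool's x in rad. In form: [tx, ty, tz, spin, tx, ty, tz, spin, ...]. A call has exactly 5 rows; each row shifts and turns the commanded pose from where the row before left it, along the tool's axes as they then stand; what a row does not reach is not made up. A row lasts 1/12 s, in which the tool goes at most 41.7 mm and 7.16 degrees, less where a joint would pass 70% of its speed; a pose out of reach is approached as far as the arm can. A call is refused whole if a number of a shift passes 0.0417 or a number of a turn 0.125, either way. A call with a gripper value outside its range is refused whole. "jaw" is the opening in per cent of the stroke, from 0 (shut) to 100 (fully open), set as the call begins (left out, the last holds). The fingers move at their own pace and stop on an object; "squeeze" is the grip in N (left out, the last holds). Time passes only in rows, so rows that do not move let the fingers close, or fill a call up. It gives the time, the measured TCP pose, the force and the opening at its end, in the units of the state.
- get_state(): the state, without advancing time (a new reading comes with each control period).
- capture(name): name is "scene" or "top" or "wrist"; returns a dict with "img" (400x640x3 uint8, blue, green, red), "K" (3x3 intrinsics, pixels), "k1" (the pictures are not rectified: a ray, as slopes to the right and down, at radius r is drawn at 1 + k1 r^2 times it, then the intrinsics apply), "world_from_camera" (4x4, takes a point from camera to world coordinates). Camera axes: x right, y down, z forward; pixel columns grow to the right and rows downward; lengths in m; the calibration is good to about 2 mm. A picture is of the moment at which its call begins. There is no depth.
- close_job(): hands the job in, once; it reports no verdict.
The state is a dict: "time_s": time; "joints": joint angles; "qd": joint speeds; "joint_torque": joint torques, N m; "tcp_pos": TCP position; "eef_rot": TCP orientation; "contact_force": force on the tool from outside, world axes, zero at the start; "moment": the same for the moment, N m; "gripper_width": finger opening in m.
Only numpy, scipy, OpenCV 4.12 (cv2) and the standard library are available. Lean on these libraries where they do the work, as an engineer would, in place of code of your own. Each camera call takes 0.05 s, during which the arm holds its last target.

## Working session

There is one attempt and no reset: what is moved stays moved. The work goes in short steps, Python scripts to look and compute and a tool call to move; the robot and the scene stay as the last step left them, time stands still between calls to the robot, and variables do not carry over. Pictures are saved under pics/ and viewed, and the job is handed in when it is done.

Besides the shell and the picture viewer there is one more tool, called after "Call:" by a JSON object that holds its "api" and its "payload", one argument or row to a line. play_rows: Moves the arm, as the interface text tells. Its arguments: {"type":"object","properties":{"series":{"type":"array","items":{"type":"number"}},"jaw":{"type":"number"},"squeeze":{"type":"number"}},"required":["series"]}

```bash
ls; mkdir -p pics; python3 - <<'E'
from plant import get_state, capture
import cv2
print(get_state())
for n in ("scene","top","wrist"):
    c=capture(n); cv2.imwrite(f"pics/a_{n}.png",c["img"]); print(n,c["K"],c["k1"],c["world_from_camera"])
E
```

```text
pics
{'time_s': 0.0, 'joints': array([ 9.07038551e+01,  2.05895544e+01,  6.35601436e-01, -2.07430092e-02,
       -7.01345331e+01, -1.65054741e+01]), 'qd': array([ 0.05516845,  0.0064392 , -0.03920779,  0.08755993,  0.11598806,
       -0.01992403]), 'joint_torque': array([ 2.00795825e-03, -5.82716060e+01,  2.93054152e+01,  6.99746087e+00,
        6.78650526e-03, -1.59403389e-04]), 'tcp_pos': array([0.18370192, 0.64898257, 0.19355587]), 'eef_rot': array([   4.07918222,   89.90939009, -101.72950056]), 'contact_force': array([-0.62350657,  0.52380363, -0.81569634]), 'moment': array([ 0.00859136, -0.042189  , -0.06448692]), 'gripper_width': 0.08762424216596246}
scene [[385.0843852    0.         316.44357327]
 [  0.         385.0843852  200.48963561]
 [  0.           0.           1.        ]] -0.029876556642719918 [[ 0.66207472 -0.27936403  0.69542275 -0.0476301 ]
 [-0.74939215 -0.25702831  0.61020312 -0.54653258]
 [ 0.00827453 -0.92514441 -0.37952516  0.42859916]
 [ 0.          0.          0.          1.        ]]
top [[472.99755961   0.         323.48080839]
 [  0.         472.99755961 197.778865  ]
 [  0.           0.           1.        ]] -0.12958856862645654 [[ 0.01094935 -0.99715648  0.07455909  0.50342802]
 [-0.9996908  -0.0125809  -0.02144816  0.01153934]
 [ 0.02232519 -0.07430119 -0.99698592  1.34665471]
 [ 0.          0.          0.          1.        ]]
wrist [[316.6106165    0.         322.61593121]
 [  0.         316.6106165  196.89988904]
 [  0.           0.           1.        ]] -0.025195567735231926 [[-2.72587167e-01 -9.15719933e-01 -2.95217278e-01  2.64952970e-01]
 [-9.62130914e-01  2.59624244e-01  8.30623638e-02  6.25630840e-01]
 [ 5.83700324e-04  3.06679404e-01 -9.51812693e-01  3.84388761e-01]
 [ 0.00000000e+00  0.00000000e+00  0.00000000e+00  1.00000000e+00]]
```

View pics/a_scene.png

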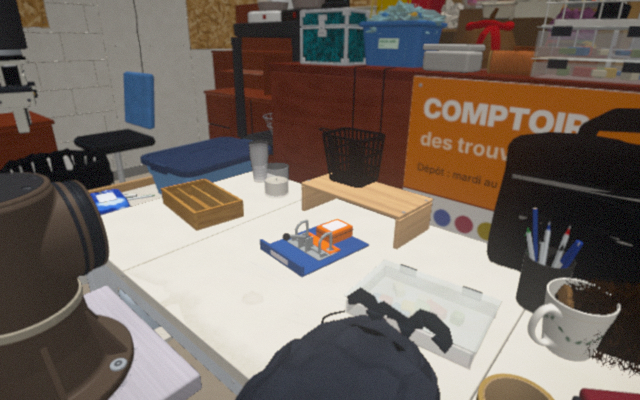

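View pics/a_top.png

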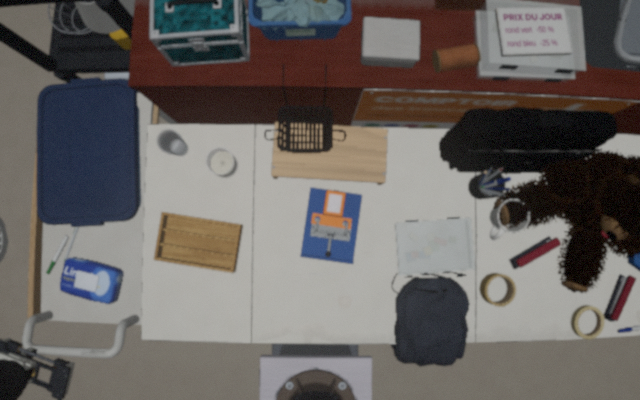

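View pics/a_wrist.png

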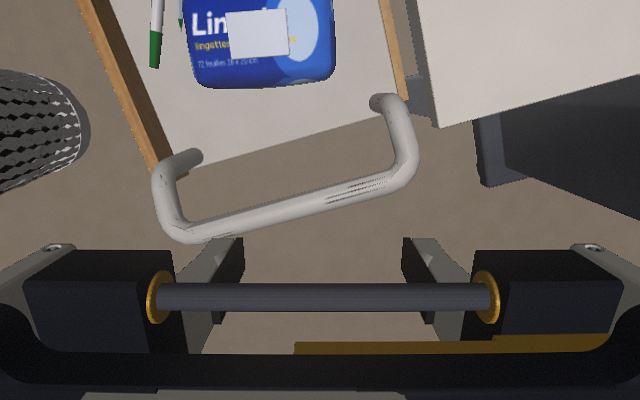

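```bash
cat > h.py <<'E'
import numpy as np, cv2
from plant import get_state, capture
def ray(c,uv):
    K=c["K"];x=(uv[0]-K[0,2])/K[0,0];y=(uv[1]-K[1,2])/K[1,1]
    d=np.array([x,y]);u=d.copy()
    for _ in range(20): u=d/(1+c["k1"]*(u@u))
    T=c["world_from_camera"];return T[:3,3],T[:3,:3]@np.array([u[0],u[1],1.])
def onz(c,uv,z):
    o,d=ray(c,uv);return o+d*(z-o[2])/d[2]
def proj(c,P):
    T=c["world_from_camera"];p=T[:3,:3].T@(np.asarray(P,float)-T[:3,3]);u=p[:2]/p[2]
    u=u*(1+c["k1"]*(u@u));return np.array([c["K"][0,0]*u[0]+c["K"][0,2],c["K"][1,1]*u[1]+c["K"][1,2]])
def tri(obs):
    A=np.zeros((3,3));b=np.zeros(3)
    for c,uv in obs:
        o,d=ray(c,uv);d=d/np.linalg.norm(d);M=np.eye(3)-np.outer(d,d);A+=M;b+=M@o
    p=np.linalg.solve(A,b)
    return p,[np.linalg.norm(np.cross(p-ray(c,uv)[0],ray(c,uv)[1]/np.linalg.norm(ray(c,uv)[1]))) for c,uv in obs]
def R_of(rpy):
    from scipy.spatial.transform import Rotation as Ro
    return Ro.from_euler('xyz',rpy,degrees=True).as_matrix()
def crop(c,name,x0,y0,x1,y1,s):
    cv2.imwrite(name,cv2.resize(c["img"][y0:y1,x0:x1],None,fx=s,fy=s,interpolation=cv2.INTER_CUBIC))
E
python3 - <<'E'
from h import *
t=capture("top");s=capture("scene")
crop(t,"pics/b_top.png",260,110,480,290,3.6); crop(s,"pics/b_sc.png",240,160,500,360,3)
s0=get_state();R=R_of(s0["eef_rot"]);print(R.round(3))
for n,c in(("top",t),("sc",s)):
    h=cv2.cvtColor(c["img"],cv2.COLOR_BGR2HSV)
    b=cv2.inRange(h,(100,150,60),(125,255,255)); o=cv2.inRange(h,(5,170,120),(18,255,255))
    for nm,m in(("blue",b),("or",o)):
        cs,_=cv2.findContours(m,cv2.RETR_EXTERNAL,cv2.CHAIN_APPROX_NONE)
        for k in cs:
            if cv2.contourArea(k)>60: print(n,nm,cv2.contourArea(k),cv2.minAreaRect(k),cv2.boundingRect(k))
E
```

```text
[[-0.     0.962 -0.272]
 [-0.001 -0.272 -0.962]
 [-1.     0.     0.001]]
top blue 106.5 ((77.39614868164062, 291.8807678222656), (32.80196762084961, 4.823818683624268), 15.255120277404785) (62, 286, 32, 13)
top blue 191.5 ((83.68919372558594, 265.3648681640625), (36.332176208496094, 8.055550575256348), 9.462322235107422) (66, 260, 37, 12)
top blue 62.5 ((636.0, 260.0), (14.0, 6.0), 90.0) (633, 253, 7, 15)
sc blue 209.0 ((571.2635498046875, 252.83106994628906), (9.067316055297852, 31.03812026977539), 35.53767776489258) (561, 240, 23, 28)
sc blue 90.5 ((535.0, 232.0), (44.0, 4.0), 90.0) (533, 210, 5, 45)
sc blue 159.5 ((110.97248840332031, 200.4082794189453), (19.34809112548828, 30.554658889770508), 73.3007583618164) (97, 190, 32, 24)
sc blue 1146.5 ((400.68365478515625, 42.74460220336914), (42.3934326171875, 74.99697875976562), 88.31531524658203) (363, 21, 76, 44)
sc or 129.5 ((341.689697265625, 233.27584838867188), (10.241903305053711, 22.84732437133789), 66.80140686035156) (333, 225, 19, 18)
sc or 237.5 ((618.75, 134.75), (42.949432373046875, 9.41357421875), 11.309932708740234) (597, 132, 43, 12)
sc or 14308.0 ((520.9862060546875, 147.66552734375), (228.4581298828125, 127.05960083007812), 4.763641834259033) (404, 77, 236, 133)
sc or 241.0 ((512.0, 55.0), (10.0, 40.0), 90.0) (492, 50, 41, 11)
```

```bash
echo
```

```text
(no output)
```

View pics/b_top.png

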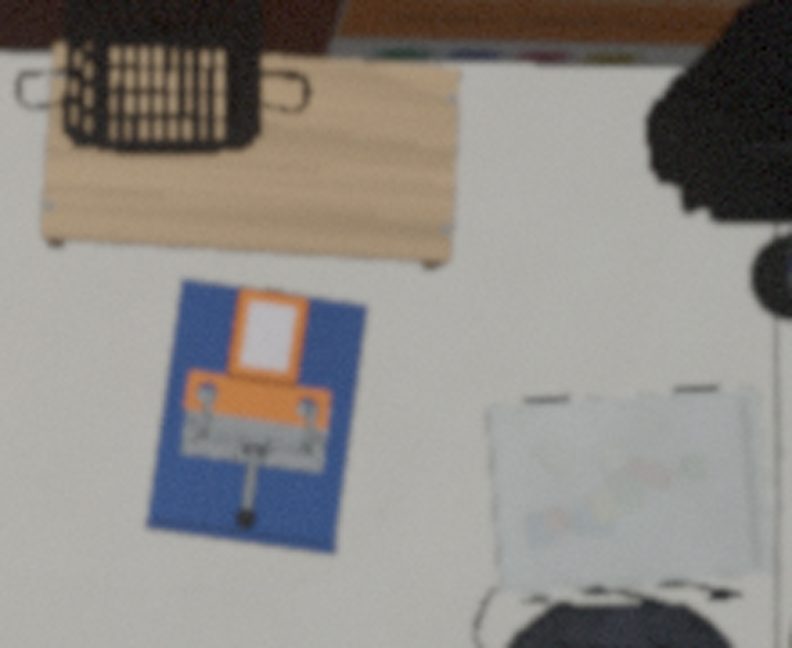

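View pics/b_sc.png

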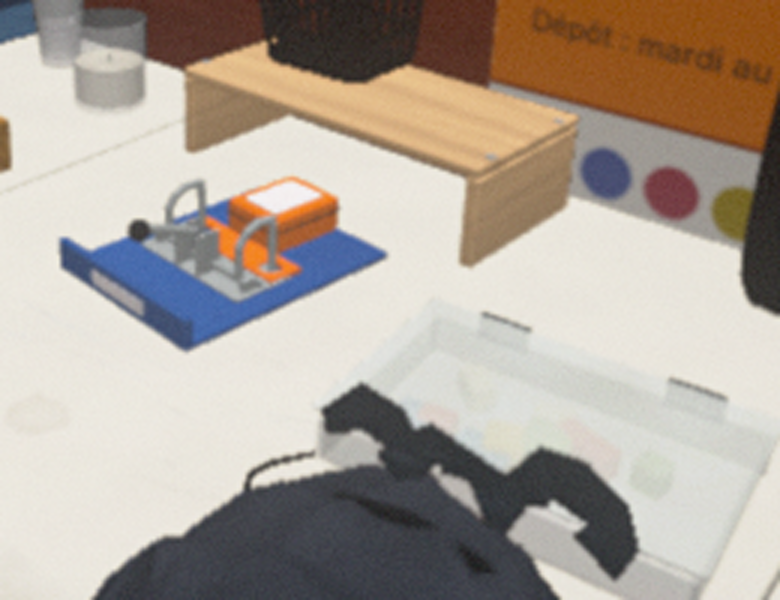

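```bash
python3 - <<'E'
from h import *
t=capture("top");s=capture("scene")
def T(u,v): return (260+u/3.6,110+v/3.6)
def S(u,v): return (240+u/3,160+v/3)
h=cv2.cvtColor(t["img"],cv2.COLOR_BGR2HSV)
b=cv2.inRange(h,(100,110,40),(125,255,255)); b[:,:280]=0;b[:180]=0;b[:,380:]=0
cs,_=cv2.findContours(b,cv2.RETR_EXTERNAL,cv2.CHAIN_APPROX_NONE)
k=max(cs,key=cv2.contourArea);r=cv2.minAreaRect(k);print(r,cv2.boxPoints(r))
P=[onz(t,p,.006) for p in cv2.boxPoints(r)];print(np.round(P,3))
for nm,a,z in(("knob",(245,517),.054),("caseTL",(240,289),.03),("caseTR",(308,297),.03),("caseBR",(298,382),.03),("caseBL",(230,373),.03),
 ("shFL",(42,238),.083),("shFR",(450,262),.083),("shBR",(460,70),.083),("shBL",(55,45),.083),
 ("boxTL",(490,402),.038),("boxTR",(758,390),.038),("boxBR",(768,572),.038),("boxBL",(500,592),.038),("packtop",(520,640),.1),("packR",(730,640),.1)):
    print(nm,onz(t,T(*a),z).round(3))
for nm,a,b in(("shFR",(450,262),(468,178)),("shFL",(42,238),(187,75)),("knob",(245,517),(139,230)),("caseTR",(308,297),(338,205)),("caseBR",(298,382),(282,235)),("boxTL",(490,402),(430,303)),("boxTR",(758,390),(775,412))):
    print(nm,*tri([(t,T(*a)),(s,S(*b))]))
E
```

```text
((331.0899963378906, 225.3699951171875), (50.06315994262695, 67.1751480102539), 8.130102157592773) [[301.56    255.08   ]
 [311.06    188.58   ]
 [360.62    195.65999]
 [351.12    262.15997]]
[[ 0.441  0.043  0.006]
 [ 0.629  0.018  0.006]
 [ 0.611 -0.123  0.006]
 [ 0.422 -0.097  0.006]]
knob [ 0.448 -0.03   0.054]
caseTL [ 0.623 -0.025  0.03 ]
caseTR [ 0.617 -0.078  0.03 ]
caseBR [ 0.551 -0.071  0.03 ]
caseBL [ 0.558 -0.018  0.03 ]
shFL [0.655 0.124 0.083]
shFR [ 0.641 -0.181  0.083]
shBR [ 0.787 -0.189  0.083]
shBL [0.801 0.118 0.083]
boxTL [ 0.537 -0.22   0.038]
boxTR [ 0.548 -0.432  0.038]
boxBR [ 0.406 -0.44   0.038]
boxBL [ 0.391 -0.228  0.038]
packtop [ 0.361 -0.232  0.1  ]
packR [ 0.361 -0.39   0.1  ]
shFR [ 0.63937954 -0.17933022  0.07525791] [np.float64(0.0037602797363373583), np.float64(0.003760279736337445)]
shFL [0.65651928 0.12401767 0.07456359] [np.float64(0.0013721214682651736), np.float64(0.00137212146826518)]
knob [ 0.4475277  -0.03009717  0.05417442] [np.float64(0.00042381062610082694), np.float64(0.0004238106261008167)]
caseTR [ 0.61716792 -0.07789385  0.02729686] [np.float64(0.0008800002829909091), np.float64(0.0008800002829908332)]
caseBR [ 0.55213758 -0.07221583  0.02428123] [np.float64(0.000924829156040669), np.float64(0.0009248291560405392)]
boxTL [ 0.53501308 -0.2171471   0.03277592] [np.float64(0.003994476928901819), np.float64(0.003994476928901776)]
boxTR [ 0.54754697 -0.42911333  0.04310458] [np.float64(0.0016486085700942758), np.float64(0.0016486085700941951)]
```

```bash
cat >> h.py <<'E'
def cur():
    s=get_state();R=R_of(s["eef_rot"]);return s["tcp_pos"],np.degrees(np.arctan2(R[1,1],R[0,1])),s
def plan(wps,start=None):
    """wps: (x,y,z,yaw,nrows) ; prints calls of 5 rows, padding with zeros. Closed on rounding."""
    if start is None:
        p,a,_=cur()
    else: p,a=np.array(start[:3],float),start[3]
    p=np.array(p);rows=[]
    for x,y,z,psi,n in wps:
        P0=p.copy();a0=a;da=(psi-a0+180)%360-180
        if len(wps[0])>5: pass
        for i in range(n):
            f=(i+1)/n;t=P0+(np.array([x,y,z])-P0)*f;ta=a0+da*f
            c,s=np.cos(np.radians(a)),np.sin(np.radians(a))
            d=t-p;r=[-d[2],c*d[0]+s*d[1],s*d[0]-c*d[1],-np.radians(ta-a)]
            r=[round(v,4)+0. for v in r]
            rows.append(r)
            p=p+np.array([c*r[1]+s*r[2],s*r[1]-c*r[2],-r[0]]);a=a-np.degrees(r[3])
    while len(rows)%5: rows.append([0.,0.,0.,0.])
    m=np.abs(np.array(rows)).max(0);print("max",m)
    for i in range(0,len(rows),5): print("[" + ", ".join(f"{v:g}" for r in rows[i:i+5] for v in r)+"]")
    print("end",p.round(4),round(a,2))
E
python3 - <<'E'
from h import *
s=capture("scene")
for uv in((400,330),(440,345),(360,310),(450,350),(420,300)):
    o,d=ray(s,uv)
    for x in (.3,.37): print(uv,(o+d*(x-o[0])/d[0]).round(3))
p,a,_=cur();print(p,a)
# intermediate: yaw going negative => use steps of -? 172.4 from -15.8 diff =-171.8 OK
plan([(0.36,0.32,0.26,-15.8-85,12),(0.44,-0.045,0.27,172.4,13)],(p[0],p[1],p[2],-15.8))
E
```

```text
(400, 330) [ 0.3   -0.379  0.107]
(400, 330) [ 0.37  -0.345  0.042]
(440, 345) [ 0.3   -0.429  0.114]
(440, 345) [ 0.37  -0.406  0.051]
(360, 310) [ 0.3   -0.319  0.105]
(360, 310) [ 0.37  -0.273  0.04 ]
(450, 350) [ 0.3   -0.441  0.114]
(450, 350) [ 0.37  -0.42   0.051]
(420, 300) [ 0.3   -0.399  0.161]
(420, 300) [ 0.37  -0.369  0.107]
[0.18380733 0.64940517 0.19433524] -15.801684536219366
max [0.0055 0.0311 0.0288 0.1237]
[-0.0055, 0.0216, 0.0224, 0.1236, -0.0054, 0.0242, 0.0196, 0.1237, -0.0055, 0.0264, 0.0164, 0.1236, -0.0055, 0.0283, 0.0131, 0.1236, -0.0055, 0.0297, 0.0095, 0.1236]
[-0.0054, 0.0305, 0.0057, 0.1237, -0.0055, 0.0311, 0.002, 0.1236, -0.0055, 0.0311, -0.002, 0.1236, -0.0054, 0.0306, -0.0057, 0.1236, -0.0055, 0.0296, -0.0094, 0.1237]
[-0.0055, 0.0283, -0.0131, 0.1236, -0.0055, 0.0264, -0.0164, 0.1236, -0.0008, 0.0264, -0.0113, 0.1165, -0.0007, 0.025, -0.0143, 0.1166, -0.0008, 0.0231, -0.0171, 0.1165]
[-0.0008, 0.0209, -0.0197, 0.1165, -0.0007, 0.0186, -0.022, 0.1166, -0.0008, 0.0158, -0.024, 0.1165, -0.0008, 0.013, -0.0256, 0.1166, -0.0007, 0.0098, -0.027, 0.1165]
[-0.0008, 0.0067, -0.028, 0.1165, -0.0008, 0.0034, -0.0285, 0.1166, -0.0007, 0, -0.0288, 0.1165, -0.0008, -0.0033, -0.0285, 0.1165, -0.0008, -0.0066, -0.028, 0.1166]
end [ 0.44  -0.045  0.27 ] -187.6
```

Call:
{"api": "play_rows", "payload": {
  "series": [-0.0055,0.0216,0.0224,0.1236,-0.0054,0.0242,0.0196,0.1237,-0.0055,0.0264,0.0164,0.1236,-0.0055,0.0283,0.0131,0.1236,-0.0055,0.0297,0.0095,0.1236],
  "jaw": 45,
  "squeeze": 15
}}

```text
time_s: 0.82
tcp_pos: [0.2577, 0.5108, 0.2221]
eef_rot: [169.3, 90.0, 27.7]
contact_force: [1.1, 0.7, 0.7]
gripper_width: 0.0597
```

Call:
{"api": "play_rows", "payload": {
  "series": [-0.0054,0.0305,0.0057,0.1237,-0.0055,0.0311,0.002,0.1236,-0.0055,0.0311,-0.002,0.1236,-0.0054,0.0306,-0.0057,0.1236,-0.0055,0.0296,-0.0094,0.1237]
}}

```text
time_s: 1.23
tcp_pos: [0.331, 0.3735, 0.2497]
eef_rot: [-114.1, 90.0, 68.9]
contact_force: [-0.3, -0.1, 0.1]
gripper_width: 0.0398
```

Call:
{"api": "play_rows", "payload": {
  "series": [-0.0055,0.0283,-0.0131,0.1236,-0.0055,0.0264,-0.0164,0.1236,-0.0008,0.0264,-0.0113,0.1165,-0.0007,0.025,-0.0143,0.1166,-0.0008,0.0231,-0.0171,0.1165]
}}

```text
time_s: 1.65
tcp_pos: [0.3785, 0.2344, 0.2627]
eef_rot: [-90.3, 90.0, 58.5]
contact_force: [0.6, 0.5, 0.2]
gripper_width: 0.0396
```

Call:
{"api": "play_rows", "payload": {
  "series": [-0.0008,0.0209,-0.0197,0.1165,-0.0007,0.0186,-0.022,0.1166,-0.0008,0.0158,-0.024,0.1165,-0.0008,0.013,-0.0256,0.1166,-0.0007,0.0098,-0.027,0.1165]
}}

```text
time_s: 2.07
tcp_pos: [0.4092, 0.0941, 0.2667]
eef_rot: [-76.6, 89.9, 38.8]
contact_force: [0.3, 0.8, -0.1]
gripper_width: 0.0391
```

Call:
{"api": "play_rows", "payload": {
  "series": [-0.0008,0.0067,-0.028,0.1165,-0.0008,0.0034,-0.0285,0.1166,-0.0007,0,-0.0288,0.1165,-0.0008,-0.0033,-0.0285,0.1165,-0.0008,-0.0066,-0.028,0.1166]
}}

```text
time_s: 2.48
tcp_pos: [0.44, -0.0464, 0.2706]
eef_rot: [-60.7, 89.9, 21.4]
contact_force: [-0.2, 0.7, 0.9]
gripper_width: 0.039
```

```bash
python3 - <<'E'
from h import *
print(cur()[:2]); w=capture("wrist");cv2.imwrite("pics/c_w.png",w["img"]);print(w["world_from_camera"])
print(cur())
E
```

```text
(array([ 0.43998215, -0.04639276,  0.27056737]), np.float64(172.07378706358196))
[[ 0.13807779  0.94164623  0.30698029  0.35716225]
 [ 0.9904206  -0.13166872 -0.0415979  -0.03569431]
 [ 0.0012492   0.30978335 -0.95080635  0.46125994]
 [ 0.          0.          0.          1.        ]]
(array([ 0.44054505, -0.04950519,  0.27050618]), np.float64(171.52298697284456), {'time_s': 2.5333, 'joints': array([ 1.92949124e+01, -4.66149122e+00, -1.94064830e+01,  7.13879480e-02,
       -7.52634965e+01, -1.17790104e+02]), 'qd': array([ 4.5135495 , -0.82419155, -1.26870197, -0.86856341,  0.13047141,
        5.32066711]), 'joint_torque': array([  1.43007025, -27.13790417,  28.18766892,   5.83407104,
        -0.09313352,   0.45373318]), 'tcp_pos': array([ 0.44054505, -0.04950519,  0.27050618]), 'eef_rot': array([-159.22835154,   89.93044178,  -77.70537857]), 'contact_force': array([ 0.71178651, -2.95160769,  0.74286439]), 'moment': array([-0.44039476, -0.36801424,  0.01954439]), 'gripper_width': 0.039164470678178846})
```

View pics/c_w.png

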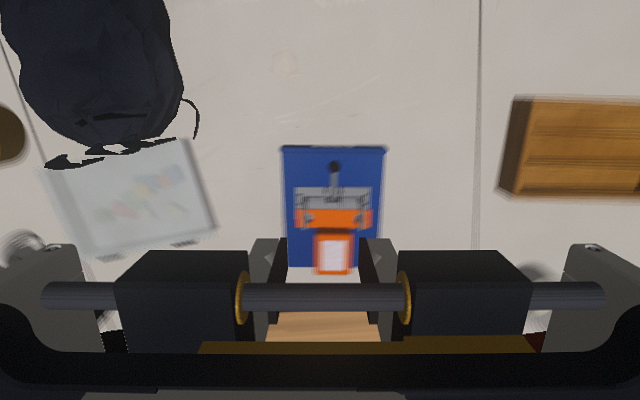

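```bash
python3 - <<'E'
from h import *
capture("top")
w=capture("wrist");cv2.imwrite("pics/d_w.png",w["img"])
import pickle;pickle.dump(w,open("d_w.pkl","wb"))
crop(w,"pics/d_c.png",260,130,420,290,4.5)
print(cur()[:2])
E
```

```text
(array([ 0.4399572 , -0.0465568 ,  0.27013241]), np.float64(172.17808460450826))
```

View pics/d_c.png

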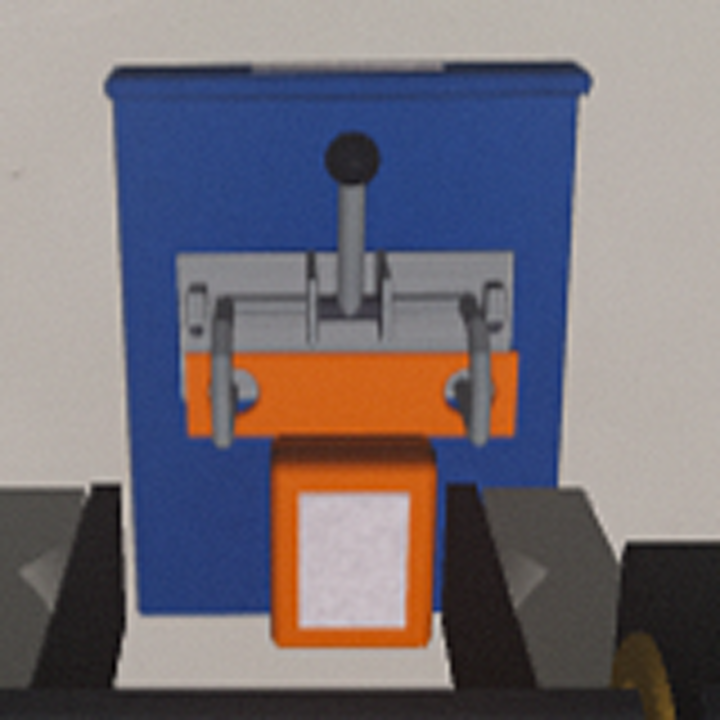

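View pics/d_w.png

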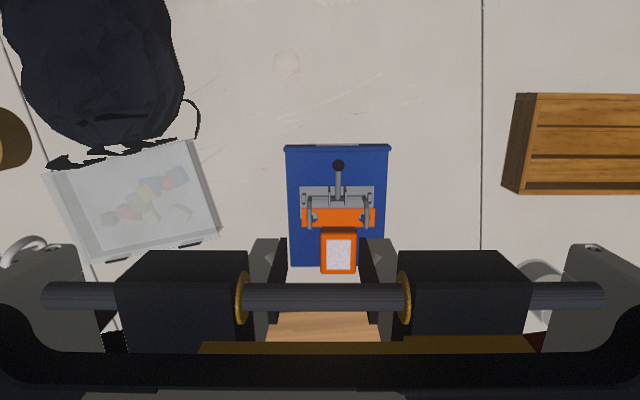

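```bash
python3 - <<'E'
from h import *
import pickle;w=pickle.load(open("d_w.pkl","rb"))
t=capture("top");s=capture("scene")
W=lambda u,v:(260+u/4.5,130+v/4.5)
T=lambda u,v:(260+u/3.6,110+v/3.6)
S=lambda u,v:(240+u/3,160+v/3)
def cen(c,uv,mask,r=22):
    m=np.zeros_like(mask);x,y=map(int,uv);m[y-r:y+r,x-r:x+r]=mask[y-r:y+r,x-r:x+r]
    cs,_=cv2.findContours(m,cv2.RETR_EXTERNAL,cv2.CHAIN_APPROX_NONE);k=max(cs,key=cv2.contourArea);M=cv2.moments(k)
    return (M['m10']/M['m00'],M['m01']/M['m00']),cv2.contourArea(k)
def white(c): h=cv2.cvtColor(c["img"],cv2.COLOR_BGR2HSV);return cv2.inRange(h,(0,0,130),(180,80,255))
k=cen(w,W(352,158),cv2.inRange(w["img"],(0,0,0),(45,45,45)),12);print("knob w",k)
kt=cen(t,T(245,517),cv2.inRange(cv2.cvtColor(t["img"],cv2.COLOR_BGR2GRAY),0,60),6);print(kt,T(245,517))
print("knob",tri([(w,k[0]),(t,T(245,517)),(s,S(139,230))]),onz(w,k[0],.054))
pw=W(353,560);pt=T(270,338)
print("panel",tri([(w,pw),(t,pt),(s,S(291,194))]),onz(w,pw,.036),onz(t,pt,.036))
for n,a,z in(("lipL",(113,68),.026),("lipR",(587,68),.026),("baseFL",(118,100),.006),("backR",(558,480),.006),("backL",(140,612),.006),("casBL",(273,640),.036),("casBR",(430,640),.036),("caseFL",(275,455),.036),("caseFR",(436,455),.036),("flL",(187,352),.01),("flR",(518,352),.01)):
    print(n,onz(w,W(*a),z).round(4))
for n,a in(("bFL",(42,174)),("bFR",(192,139)),("bBR",(220,233)),("bBL",(92,262))):print(n,onz(w,a,.038).round(3))
E
```

```text
knob w ((337.9753086419753, 164.94444444444446), 81.0)
((330.72222222222223, 254.33333333333334), 9.0) (328.05555555555554, 253.61111111111111)
knob (array([ 0.44771055, -0.029696  ,  0.05402524]), [np.float64(0.0005372052600151756), np.float64(0.0007096259760062148), np.float64(0.00028411059846949885)]) [ 0.4478262  -0.02916866  0.054     ]
panel (array([ 0.58703727, -0.04853543,  0.03770517]), [np.float64(0.0032673641211210217), np.float64(0.0023256892401568273), np.float64(0.003944702735171627)]) [ 0.58763646 -0.04531153  0.036     ] [ 0.58482612 -0.04885415  0.036     ]
lipL [ 0.4163 -0.097   0.026 ]
lipR [0.4366 0.0463 0.026 ]
baseFL [ 0.4293 -0.1     0.006 ]
backR [0.5829 0.0292 0.006 ]
backL [ 0.614  -0.1249  0.006 ]
casBL [ 0.6141 -0.0761  0.036 ]
casBR [ 0.6216 -0.0231  0.036 ]
caseFL [ 0.5462 -0.0657  0.036 ]
caseFR [ 0.5535 -0.0138  0.036 ]
flL [ 0.5161 -0.0914  0.01  ]
flR [0.5318 0.019  0.01  ]
bFL [ 0.405 -0.44   0.038]
bFR [ 0.389 -0.217  0.038]
bBR [ 0.528 -0.212  0.038]
bBL [ 0.548 -0.42   0.038]
```

```bash
python3 - <<'E'
from h import *
plan([(0.4477,-0.0297,0.13,172,6),(0.4477,-0.0297,0.044,172,7)])
a=np.radians(-8);ex=np.array([np.cos(a),np.sin(a)])
w=[]
for i in range(1,15):
    th=1.41*i/14;e=np.radians(19.1)+th
    dx=.052-.055*np.cos(e);dz=.055*np.sin(e)-.018
    w.append((.4477+ex[0]*dx,-.0297+ex[1]*dx,.044+dz,172,1))
plan(w,(.4477,-.0297,.044,172))
E
```

```text
max [0.0234 0.001  0.0027 0.0013]
[0.0234, -0.001, 0.0027, 0.0012, 0.0233, -0.0009, 0.0027, 0.0012, 0.0234, -0.001, 0.0027, 0.0012, 0.0233, -0.0009, 0.0027, 0.0013, 0.0234, -0.001, 0.0027, 0.0012]
[0.0233, -0.0009, 0.0027, 0.0012, 0.0123, 0, 0, 0, 0.0123, 0, 0, 0, 0.0123, 0, 0, 0, 0.0123, 0, 0, 0]
[0.0123, 0, 0, 0, 0.0123, 0, 0, 0, 0.0122, 0, 0, 0, 0, 0, 0, 0, 0, 0, 0, 0]
end [ 0.4477 -0.0297  0.044 ] 172.0
max [0.0051 0.0055 0.     0.    ]
[-0.0051, -0.0021, 0, 0, -0.0049, -0.0026, 0, 0, -0.0046, -0.003, 0, 0, -0.0043, -0.0035, 0, 0, -0.0039, -0.004, 0, 0]
[-0.0035, -0.0043, 0, 0, -0.0031, -0.0046, 0, 0, -0.0026, -0.0049, 0, 0, -0.002, -0.0051, 0, 0, -0.0015, -0.0053, 0, 0]
[-0.001, -0.0055, 0, 0, -0.0005, -0.0055, 0, 0, 0.0001, -0.0055, 0, 0, 0.0007, -0.0055, 0, 0, 0, 0, 0, 0]
end [ 0.5085 -0.0382  0.0802] 172.0
```

Call:
{"api": "play_rows", "payload": {
  "series": [0.0234,-0.001,0.0027,0.0012,0.0233,-0.0009,0.0027,0.0012,0.0234,-0.001,0.0027,0.0012,0.0233,-0.0009,0.0027,0.0013,0.0234,-0.001,0.0027,0.0012]
}}

```text
time_s: 3.15
tcp_pos: [0.4465, -0.0308, 0.1526]
eef_rot: [-56.3, 89.9, 26.0]
contact_force: [0.2, -0.1, -0.2]
gripper_width: 0.0392
```

Call:
{"api": "play_rows", "payload": {
  "series": [0.0233,-0.0009,0.0027,0.0012,0.0123,0,0,0,0.0123,0,0,0,0.0123,0,0,0,0.0123,0,0,0]
}}

```text
time_s: 3.57
tcp_pos: [0.4478, -0.0283, 0.0804]
eef_rot: [-55.0, 90.0, 27.2]
contact_force: [-0.3, -0.1, -0.1]
gripper_width: 0.0394
```

Call:
{"api": "play_rows", "payload": {
  "series": [0.0123,0,0,0,0.0123,0,0,0,0.0122,0,0,0,0,0,0,0,0,0,0,0]
}}

```text
time_s: 3.98
tcp_pos: [0.4475, -0.0289, 0.044]
eef_rot: [122.5, 89.9, -155.3]
contact_force: [0.2, -0.2, 0.7]
gripper_width: 0.0397
```

```bash
python3 - <<'E'
from h import *
w=capture("wrist");cv2.imwrite("pics/e_w.png",w["img"]);print(cur()[:2])
E
```

```text
(array([ 0.44805901, -0.0288595 ,  0.04452693]), np.float64(172.10315628286665))
```

View pics/e_w.png

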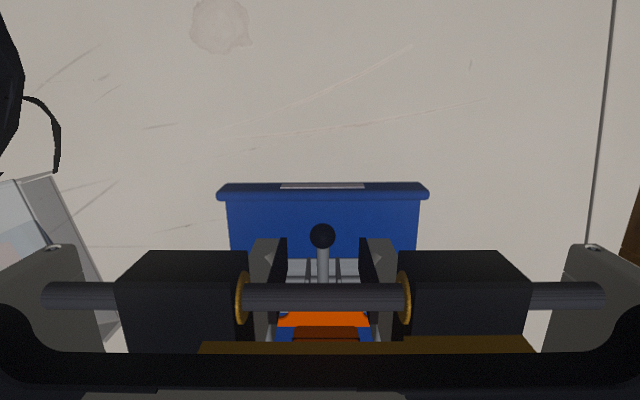

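Call:
{"api": "play_rows", "payload": {
  "series": [0,0,0,0,0,0,0,0,0,0,0,0,0,0,0,0,0,0,0,0],
  "jaw": 0,
  "squeeze": 15
}}

```text
time_s: 4.45
tcp_pos: [0.448, -0.0296, 0.0444]
eef_rot: [-62.2, 90.0, 19.8]
contact_force: [0.1, 0.2, -0.3]
gripper_width: 0.0119
```

Call:
{"api": "play_rows", "payload": {
  "series": [-0.0051,-0.0021,0,0,-0.0049,-0.0026,0,0,-0.0046,-0.003,0,0,-0.0043,-0.0035,0,0,-0.0039,-0.004,0,0]
}}

```text
time_s: 4.87
tcp_pos: [0.4636, -0.0318, 0.0676]
eef_rot: [-66.8, 90.0, 15.1]
contact_force: [0.2, 0.8, 0.6]
gripper_width: 0.0001
```

```bash
python3 - <<'E'
from h import *
w=capture("wrist");cv2.imwrite("pics/f_w.png",w["img"]);print(cur()[:2])
s=capture("scene");crop(s,"pics/f_s.png",240,160,440,310,4)
E
```

```text
(array([ 0.46476064, -0.03168746,  0.06824453]), np.float64(172.0018837339228))
```

View pics/f_w.png

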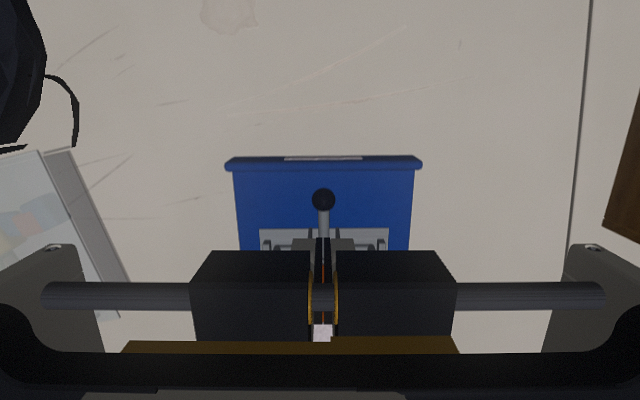

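View pics/f_s.png

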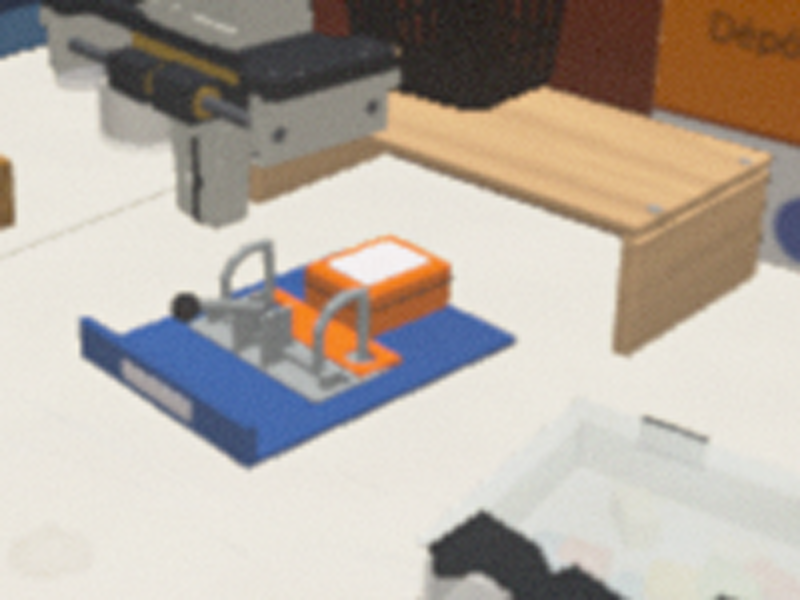

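```bash
python3 - <<'E'
from h import *
p,a,_=cur()
s=capture("scene");t=capture("top");w=capture("wrist")
for n,P in (("tcp",p),("knob",(.4477,-.0297,.054))):
    q=proj(s,P);print(n,"scene crop",(q-[240,160])*4,"top",proj(t,P),"wrist",proj(w,P))
crop(t,"pics/g_t.png",280,170,400,290,5)
E
```

```text
tcp scene crop [210.50501719 273.65631619] top [328.75601664 247.7380615 ] wrist [324.06124629 230.29794487]
knob scene crop [185.85827603 306.59312443] top [327.79915149 253.65469162] wrist [323.46033987 199.48494022]
```

View pics/g_t.png

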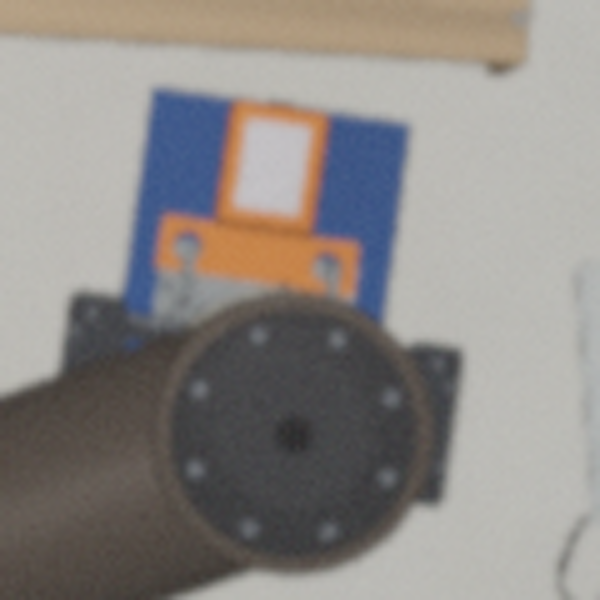

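```bash
python3 - <<'E'
from h import *
p,a,_=cur();print(p)
s=capture("scene");w=capture("wrist")
for z in (0,.01,.02,.025,.03):
    P=p+[0,0,z]; print(z,(proj(s,P)-[240,160])*4,proj(w,P))
crop(w,"pics/h_w.png",270,180,380,300,5)
crop(s,"pics/h_s.png",260,160,340,230,8)
E
```

```text
[ 0.46261693 -0.03188471  0.06664569]
0 [208.6597622  276.62383391] [323.56923794 228.14899105]
0.01 [208.35482981 259.41711883] [323.62414215 234.58742273]
0.02 [208.04771199 242.04468234] [323.68455887 241.67423805]
0.025 [207.89332916 233.29569358] [323.71709898 245.49200451]
0.03 [207.73839473 224.50452157] [323.75135677 249.51194047]
```

View pics/h_w.png

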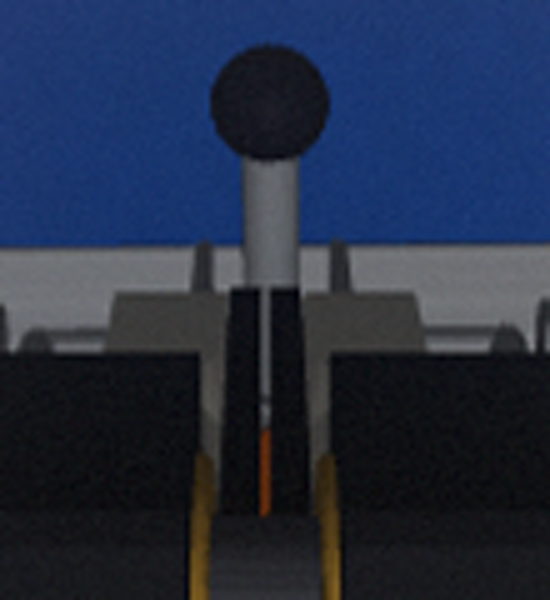

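View pics/h_s.png

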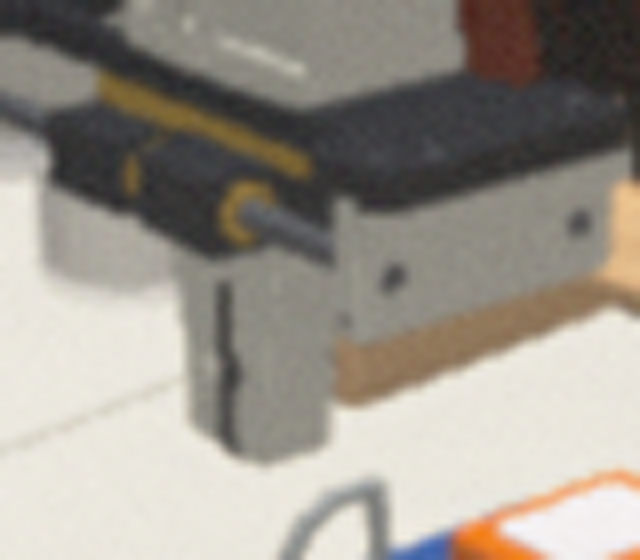

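```bash
python3 - <<'E'
from h import *
plan([(0.4492,-0.0299,0.068,172,5),(0.4492,-0.0299,0.020,172,5)],(.4643,-.0320,.0682,172))
E
```

```text
max [0.0096 0.0031 0.     0.    ]
[0, 0.003, 0, 0, 0.0001, 0.0031, 0, 0, 0, 0.003, 0, 0, 0.0001, 0.0031, 0, 0, 0, 0.003, 0, 0]
[0.0096, 0, 0, 0, 0.0096, 0, 0, 0, 0.0096, 0, 0, 0, 0.0096, 0, 0, 0, 0.0096, 0, 0, 0]
end [ 0.4492 -0.0299  0.02  ] 172.0
```

Call:
{"api": "play_rows", "payload": {
  "series": [0,0.003,0,0,0,0.003,0,0,0,0.003,0,0,0,0.003,0,0,0,0.003,0,0],
  "jaw": 45
}}

```text
time_s: 5.63
tcp_pos: [0.4476, -0.0296, 0.0669]
eef_rot: [-72.7, 90.0, 9.2]
contact_force: [-0.2, -0.1, -0.7]
gripper_width: 0.028
```

Call:
{"api": "play_rows", "payload": {
  "series": [0.0096,0,0,0,0.0096,0,0,0,0.0096,0,0,0,0.0096,0,0,0,0.0096,0,0,0]
}}

```text
time_s: 6.05
tcp_pos: [0.4479, -0.0296, 0.0186]
eef_rot: [-62.7, 90.0, 19.3]
contact_force: [0.7, -0.7, 0.1]
gripper_width: 0.0393
```

```bash
python3 - <<'E'
from h import *
s=capture("scene");w=capture("wrist")
p,a,st=cur();print(p,a,st["contact_force"],st["gripper_width"])
crop(w,"pics/i_w.png",220,170,420,300,4)
crop(s,"pics/i_s.png",250,170,350,260,8)
print((proj(s,p)-[250,170])*8,(proj(w,p)-[220,170])*4)
E
```

```text
[ 0.446774   -0.02994824  0.01778249] 171.96630243236024 [-0.25349178 -0.47623135  0.57828863] 0.039330853379264494
[292.84632839 656.30008207] [413.80543614 234.04530913]
```

View pics/i_w.png

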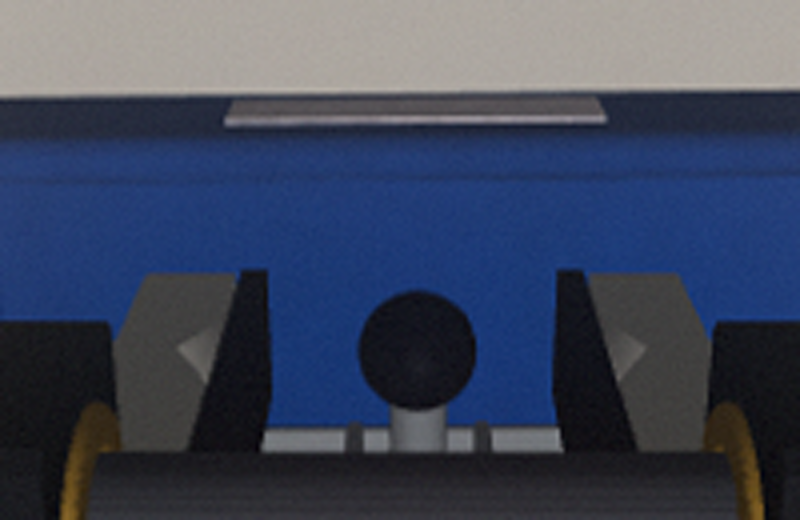

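View pics/i_s.png

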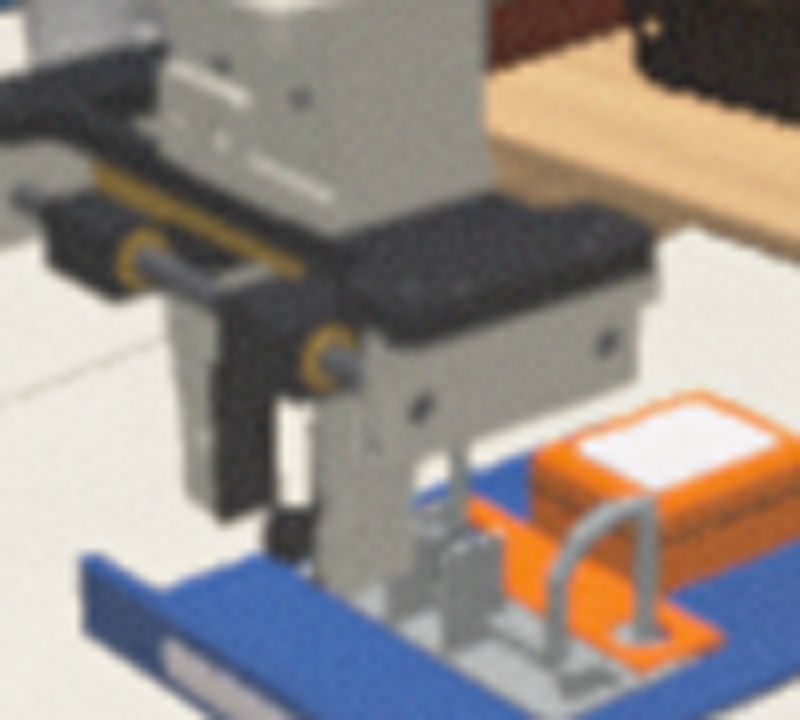

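```bash
python3 - <<'E'
from h import *
s=capture("scene");w=capture("wrist");p,a,_=cur();p=np.array([.4485,-.0297,.0192])
a=np.radians(172);ty=np.array([np.cos(a),np.sin(a),0]);tz=np.array([np.sin(a),-np.cos(a),0])
def f(dy,dz,h): P=p+ty*dy+tz*dz+[0,0,h];return ((proj(s,P)-[250,170])*8).round(),((proj(w,P)-[220,170])*4).round()
for dy in (.039,-.039):
  for h in (.05,.06,.066,.08,.09,.1): print("plate",dy,h,f(dy,-.0965,h))
for dz in (-.0405,-.0195):
  for h in (.02,.025,.03): print("tip front",dz,h,f(.0095,dz,h))
E
```

```text
plate 0.039 0.05 (array([406., 675.]), array([-403.,  107.]))
plate 0.039 0.06 (array([406., 637.]), array([-458.,  135.]))
plate 0.039 0.066 (array([406., 613.]), array([-494.,  153.]))
plate 0.039 0.08 (array([405., 559.]), array([-592.,  203.]))
plate 0.039 0.09 (array([405., 519.]), array([-676.,  246.]))
plate 0.039 0.1 (array([405., 479.]), array([-775.,  297.]))
plate -0.039 0.05 (array([657., 571.]), array([-287.,  649.]))
plate -0.039 0.06 (array([658., 535.]), array([-327.,  703.]))
plate -0.039 0.066 (array([658., 513.]), array([-353.,  739.]))
plate -0.039 0.08 (array([660., 461.]), array([-420.,  832.]))
plate -0.039 0.09 (array([661., 423.]), array([-476.,  910.]))
plate -0.039 0.1 (array([662., 385.]), array([-540.,  998.]))
tip front -0.0405 0.02 (array([361., 654.]), array([140., 236.]))
tip front -0.0405 0.025 (array([360., 636.]), array([133., 250.]))
tip front -0.0405 0.03 (array([360., 619.]), array([125., 265.]))
tip front -0.0195 0.02 (array([311., 622.]), array([283., 236.]))
tip front -0.0195 0.025 (array([310., 605.]), array([280., 250.]))
tip front -0.0195 0.03 (array([310., 587.]), array([276., 265.]))
```

Call:
{"api": "play_rows", "payload": {
  "series": [0.003,0,0,0,0.003,0,0,0,0,0,0,0,0,0,0,0,0,0,0,0]
}}

```text
time_s: 6.67
tcp_pos: [0.4481, -0.0297, 0.013]
eef_rot: [-73.6, 90.0, 8.3]
contact_force: [-0.3, 0.6, -0.1]
gripper_width: 0.0394
```

Call:
{"api": "play_rows", "payload": {
  "series": [0,0,0,0,0,0,0,0,0,0,0,0,0,0,0,0,0,0,0,0],
  "jaw": 0,
  "squeeze": 15
}}

```text
time_s: 7.08
tcp_pos: [0.4481, -0.0296, 0.0129]
eef_rot: [-35.5, 90.0, 46.5]
contact_force: [-0.8, 2.0, 0.9]
gripper_width: 0.0145
```

Call:
{"api": "play_rows", "payload": {
  "series": [0,0,0,0,0,0,0,0,0,0,0,0,0,0,0,0,0,0,0,0]
}}

```text
time_s: 7.5
tcp_pos: [0.4481, -0.0296, 0.0129]
eef_rot: [-44.5, 90.0, 37.5]
contact_force: [0.0, 1.6, 1.2]
gripper_width: 0.0149
```

Call:
{"api": "play_rows", "payload": {
  "series": [-0.0051,-0.0021,0,0,-0.0049,-0.0026,0,0,-0.0046,-0.003,0,0,-0.0043,-0.0035,0,0,-0.0039,-0.004,0,0]
}}

```text
time_s: 7.92
tcp_pos: [0.4632, -0.0319, 0.0362]
eef_rot: [68.3, 90.0, 150.2]
contact_force: [-1.4, 2.6, -2.8]
gripper_width: 0.0145
```

Call:
{"api": "play_rows", "payload": {
  "series": [-0.0035,-0.0043,0,0,-0.0031,-0.0046,0,0,-0.0026,-0.0049,0,0,-0.002,-0.0051,0,0,-0.0015,-0.0053,0,0]
}}

```text
time_s: 8.33
tcp_pos: [0.4877, -0.0352, 0.0488]
eef_rot: [-63.2, 90.0, 18.8]
contact_force: [-2.2, 2.6, 0.7]
gripper_width: 0.0145
```

Call:
{"api": "play_rows", "payload": {
  "series": [-0.001,-0.0055,0,0,-0.0005,-0.0055,0,0,0.0001,-0.0055,0,0,0.0007,-0.0055,0,0,0,0,0,0]
}}

```text
time_s: 8.75
tcp_pos: [0.511, -0.0382, 0.0493]
eef_rot: [-81.4, 89.9, 0.6]
contact_force: [2.1, 3.1, 4.0]
gripper_width: 0.0145
```

```bash
python3 - <<'E'
from h import *
w=capture("wrist");s=capture("scene")
p,a,st=cur();print(p,a,st["contact_force"],st["gripper_width"])
crop(s,"pics/j_s.png",240,140,380,260,5)
E
```

```text
[ 0.51032556 -0.03806365  0.04938822] 171.9864756922356 [1.74572326 3.51930491 4.94501861] 0.014343846291618459
```

View pics/j_s.png

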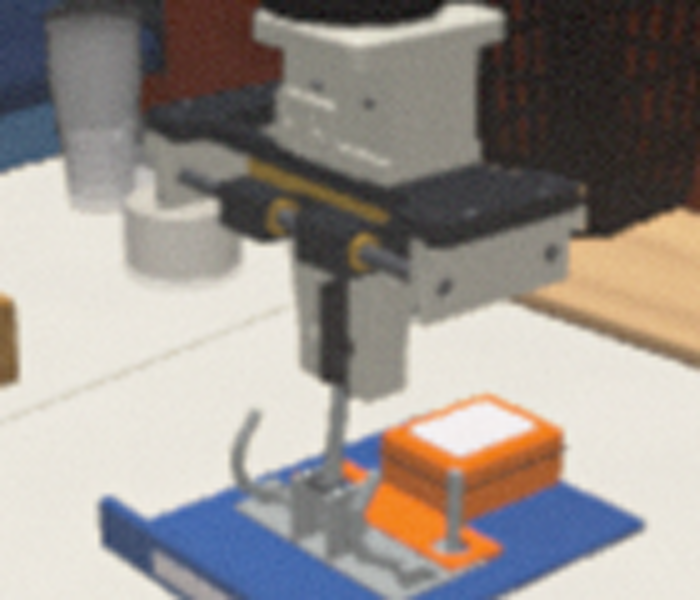

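Call:
{"api": "play_rows", "payload": {
  "series": [0,0,0,0,0,0,0,0,0,0,0,0,-0.015,0,0,0,-0.02,0,0,0],
  "jaw": 30
}}

```text
time_s: 9.27
tcp_pos: [0.5063, -0.0391, 0.0824]
eef_rot: [112.6, 89.7, -165.4]
contact_force: [0.5, -0.4, -0.3]
gripper_width: 0.0263
```

Call:
{"api": "play_rows", "payload": {
  "series": [-0.03,0,0,0,-0.03,0,0,0,0,0,0,0,0,0,0,0,0,0,0,0],
  "jaw": 100
}}

```text
time_s: 9.68
tcp_pos: [0.5079, -0.0385, 0.1435]
eef_rot: [97.1, 89.9, 179.0]
contact_force: [-0.3, 0.0, -0.7]
gripper_width: 0.054
```

```bash
python3 - <<'E'
from h import *
w=capture("wrist");
p,a,st=cur();print(p,a,st["contact_force"],st["gripper_width"])
cv2.imwrite("pics/k_w.png",w["img"])
import pickle;pickle.dump(w,open("k_w.pkl","wb"))
E
```

```text
[ 0.5076515  -0.03857873  0.14302039] 171.95342854388724 [ 0.21549127 -1.03433066 -0.78231415] 0.05815038582563635
```

View pics/k_w.png

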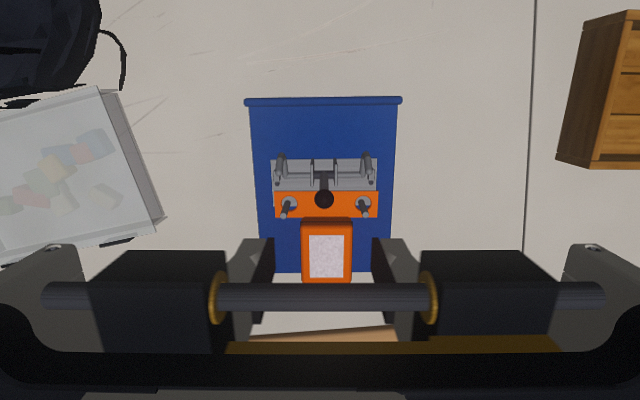

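```bash
python3 - <<'E'
from h import *
import pickle;w=pickle.load(open("k_w.pkl","rb"))
h=cv2.cvtColor(w["img"],cv2.COLOR_BGR2HSV);o=cv2.inRange(h,(5,150,90),(20,255,255));o[:222]=0;o[:,:290]=0;o[:,360:]=0
cs,_=cv2.findContours(o,cv2.RETR_EXTERNAL,cv2.CHAIN_APPROX_NONE);k=max(cs,key=cv2.contourArea);print(cv2.boundingRect(k))
for n,a,z in(("panel",(326,256),.036),("FL",(303,227),.036),("FR",(351,227),.036),("BR",(351,282),.036),("BL",(303,282),.036),("knob",(324,199),.09),("lipL",(245,99),.026),("lipR",(402,98),.026)):print(n,onz(w,a,z).round(4))
for n,a in(("boxTR",(125,90)),("boxBR",(165,222))):print(n,onz(w,a,.038))
plan([(0.580,-0.0455,0.143,172,4),(0.580,-0.0455,0.04,172,5),(0.580,-0.0455,-0.014,172,6)],(.5079,-.0385,.1435,172))
E
```

```text
(300, 223, 53, 60)
panel [ 0.5865 -0.0466  0.036 ]
FL [ 0.5503 -0.0653  0.036 ]
FR [ 0.5572 -0.0167  0.036 ]
BR [ 0.6217 -0.024   0.036 ]
BL [ 0.6143 -0.0756  0.036 ]
knob [ 0.5057 -0.0376  0.09  ]
lipL [ 0.419  -0.0996  0.026 ]
lipR [0.4386 0.0456 0.026 ]
boxTR [ 0.39575805 -0.20220038  0.038     ]
boxBR [ 0.52449292 -0.2031293   0.038     ]
max [0.0206 0.0181 0.0008 0.    ]
[0.0001, -0.0181, 0.0008, 0, 0.0002, -0.0181, 0.0008, 0, 0.0001, -0.0181, 0.0007, 0, 0.0001, -0.0181, 0.0008, 0, 0.0206, 0, 0, 0]
[0.0206, 0, 0, 0, 0.0206, 0, 0, 0, 0.0206, 0, 0, 0, 0.0206, 0, 0, 0, 0.009, 0, 0, 0]
[0.009, 0, 0, 0, 0.009, 0, 0, 0, 0.009, 0, 0, 0, 0.009, 0, 0, 0, 0.009, 0, 0, 0]
end [ 0.58   -0.0455 -0.014 ] 172.0
```

Call:
{"api": "play_rows", "payload": {
  "series": [0.0001,-0.0181,0.0008,0,0.0002,-0.0181,0.0008,0,0.0001,-0.0181,0.0007,0,0.0001,-0.0181,0.0008,0,0.0206,0,0,0]
}}

```text
time_s: 10.15
tcp_pos: [0.5853, -0.0456, 0.1243]
eef_rot: [-93.5, 89.8, -11.5]
contact_force: [2.4, 0.2, 0.5]
gripper_width: 0.0866
```

Call:
{"api": "play_rows", "payload": {
  "series": [0.0206,0,0,0,0.0206,0,0,0,0.0206,0,0,0,0.0206,0,0,0,0.009,0,0,0]
}}

```text
time_s: 10.57
tcp_pos: [0.578, -0.0459, 0.0274]
eef_rot: [107.3, 89.6, -170.7]
contact_force: [-1.1, 0.1, -0.5]
gripper_width: 0.0876
```

```bash
python3 - <<'E'
from h import *
w=capture("wrist");s=capture("scene")
p,a,st=cur();print(p,a,st["contact_force"],st["gripper_width"])
cv2.imwrite("pics/l_w.png",w["img"])
crop(s,"pics/l_s.png",260,140,400,260,5)
E
```

```text
[ 0.57871572 -0.04579998  0.02885257] 171.9610562572375 [ 0.07472804 -0.29269815 -0.61294032] 0.08778174808352607
```

View pics/l_w.png

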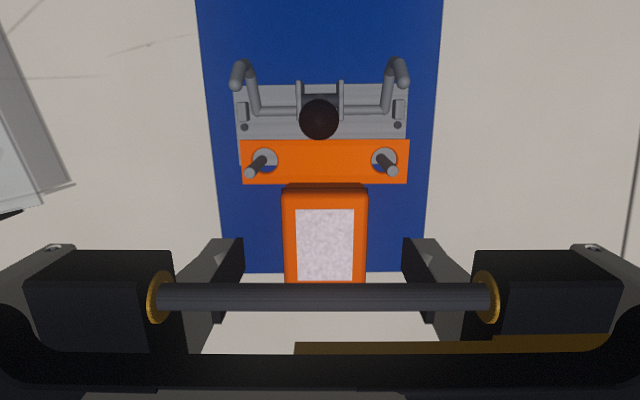

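View pics/l_s.png

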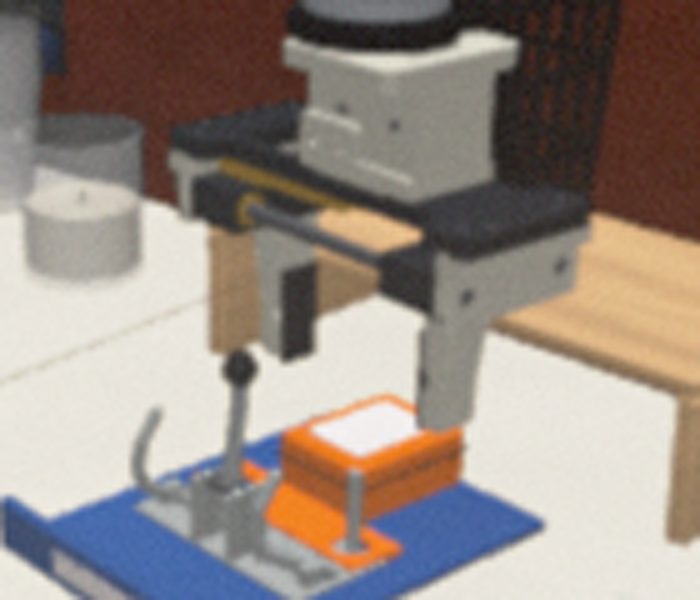

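Call:
{"api": "play_rows", "payload": {
  "series": [0.009,0,0,0,0.009,0,0,0,0.009,0,0,0,0.009,0,0,0,0.008,0,0,0]
}}

```text
time_s: 11.08
tcp_pos: [0.5809, -0.0453, -0.0132]
eef_rot: [-44.1, 90.0, 37.9]
contact_force: [0.4, 0.6, -0.0]
gripper_width: 0.0876
```

Call:
{"api": "play_rows", "payload": {
  "series": [0,0,0,0,0,0,0,0,0,0,0,0,0,0,0,0,0,0,0,0],
  "jaw": 0,
  "squeeze": 20
}}

```text
time_s: 11.5
tcp_pos: [0.5813, -0.0452, -0.0119]
eef_rot: [-69.7, 89.9, 12.3]
contact_force: [0.6, 0.0, -0.4]
gripper_width: 0.0598
```

Call:
{"api": "play_rows", "payload": {
  "series": [0,0,0,0,0,0,0,0,0,0,0,0,0,0,0,0,0,0,0,0]
}}

```text
time_s: 11.92
tcp_pos: [0.5813, -0.0452, -0.012]
eef_rot: [-75.7, 90.0, 6.3]
contact_force: [0.2, -0.0, 5.9]
gripper_width: 0.0549
```

```bash
python3 - <<'E'
from h import *
plan([(.5813,-.0452,0.03,172,5),(.5813,-.0452,0.12,172,5),(.464,-.326,.12,172,15),(.464,-.326,.05,172,5)],(.5813,-.0452,-.012,172))
E
```

```text
max [0.018  0.0052 0.0197 0.    ]
[-0.0084, 0, 0, 0, -0.0084, 0, 0, 0, -0.0084, 0, 0, 0, -0.0084, 0, 0, 0, -0.0084, 0, 0, 0]
[-0.018, 0, 0, 0, -0.018, 0, 0, 0, -0.018, 0, 0, 0, -0.018, 0, 0, 0, -0.018, 0, 0, 0]
[0, 0.0051, -0.0196, 0, 0, 0.0052, -0.0197, 0, 0, 0.0051, -0.0196, 0, 0, 0.0052, -0.0196, 0, 0, 0.0051, -0.0196, 0]
[0, 0.0051, -0.0197, 0, 0, 0.0052, -0.0196, 0, 0, 0.0051, -0.0196, 0, 0, 0.0051, -0.0196, 0, 0, 0.0052, -0.0197, 0]
[0, 0.0051, -0.0196, 0, 0, 0.0052, -0.0196, 0, 0, 0.0051, -0.0196, 0, 0, 0.0051, -0.0197, 0, 0, 0.0052, -0.0196, 0]
[0.014, 0, 0, 0, 0.014, 0, 0, 0, 0.014, 0, 0, 0, 0.014, 0, 0, 0, 0.014, 0, 0, 0]
end [ 0.464 -0.326  0.05 ] 172.0
```

Call:
{"api": "play_rows", "payload": {
  "series": [-0.008,0,0,0,-0.009,0,0,0,-0.009,0,0,0,-0.008,0,0,0,-0.008,0,0,0]
}}

```text
time_s: 12.33
tcp_pos: [0.5811, -0.0453, 0.0307]
eef_rot: [-66.7, 90.0, 15.3]
contact_force: [-0.7, 0.3, -1.2]
gripper_width: 0.0552
```

Call:
{"api": "play_rows", "payload": {
  "series": [-0.018,0,0,0,-0.018,0,0,0,-0.018,0,0,0,-0.018,0,0,0,-0.018,0,0,0]
}}

```text
time_s: 12.75
tcp_pos: [0.5808, -0.0453, 0.1212]
eef_rot: [-58.0, 90.0, 24.0]
contact_force: [-0.2, 0.5, -1.3]
gripper_width: 0.0546
```

```bash
python3 - <<'E'
from h import *
w=capture("wrist");s=capture("scene")
p,a,st=cur();print(p,a,st["contact_force"],st["gripper_width"])
cv2.imwrite("pics/m_w.png",w["img"])
crop(s,"pics/m_s.png",240,120,440,300,4)
E
```

```text
[ 0.58302979 -0.04511015  0.12357813] 172.00653958651523 [ 0.35904512  0.71003425 -0.90500262] 0.054922237127656814
```

View pics/m_s.png

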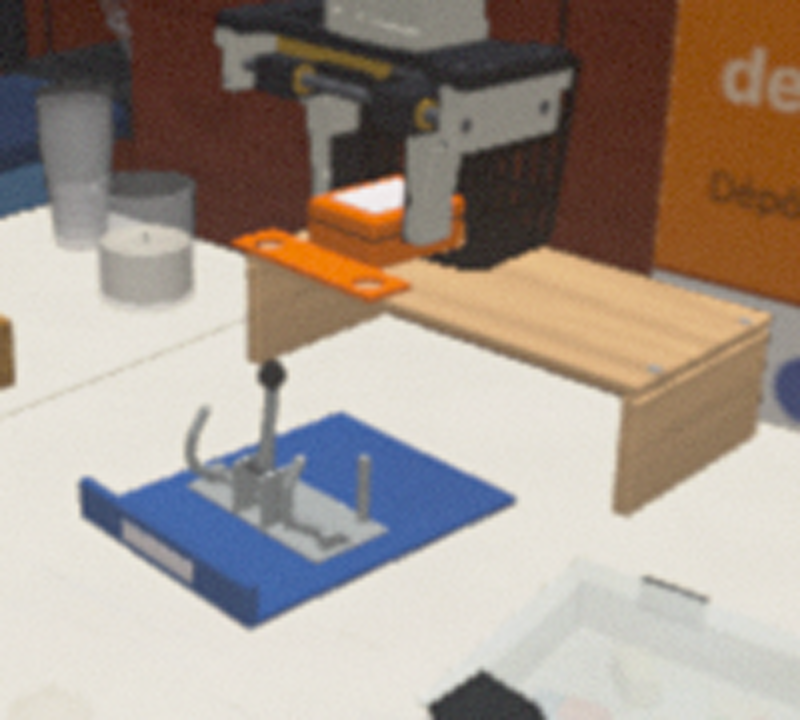

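View pics/m_w.png

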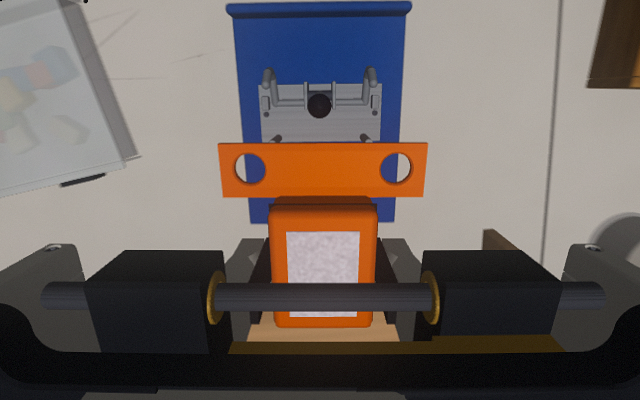

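Call:
{"api": "play_rows", "payload": {
  "series": [0,0.005,-0.02,0,0,0.005,-0.02,0,0,0.005,-0.02,0,0,0.005,-0.02,0,0,0.005,-0.02,0]
}}

```text
time_s: 13.27
tcp_pos: [0.5413, -0.1415, 0.1194]
eef_rot: [74.0, 90.0, 155.9]
contact_force: [0.2, -0.3, -1.2]
gripper_width: 0.0548
```

Call:
{"api": "play_rows", "payload": {
  "series": [0,0.005,-0.02,0,0,0.005,-0.02,0,0,0.005,-0.02,0,0,0.005,-0.02,0,0,0.005,-0.02,0]
}}

```text
time_s: 13.68
tcp_pos: [0.5027, -0.2371, 0.1194]
eef_rot: [64.5, 90.0, 146.4]
contact_force: [0.1, 0.7, -1.0]
gripper_width: 0.0552
```

Call:
{"api": "play_rows", "payload": {
  "series": [0,0.005,-0.02,0,0,0.005,-0.02,0,0,0.005,-0.02,0,0,0.005,-0.02,0,0,0.005,-0.02,0]
}}

```text
time_s: 14.1
tcp_pos: [0.464, -0.3326, 0.1193]
eef_rot: [56.8, 90.0, 138.8]
contact_force: [1.0, -0.6, -1.4]
gripper_width: 0.0552
```

```bash
python3 - <<'E'
from h import *
s=capture("scene");t=capture("top");w=capture("wrist")
p,a,st=cur();print(p,a,st["contact_force"],st["gripper_width"])
cv2.imwrite("pics/n_w.png",w["img"]);cv2.imwrite("pics/n_s.png",s["img"])
import pickle;pickle.dump(w,open("n_w.pkl","wb"))
E
```

```text
[ 0.46377494 -0.33275151  0.1191484 ] 171.84384891189455 [ 0.46383615  0.08981697 -0.44962748] 0.05490879249935279
```

View pics/n_w.png

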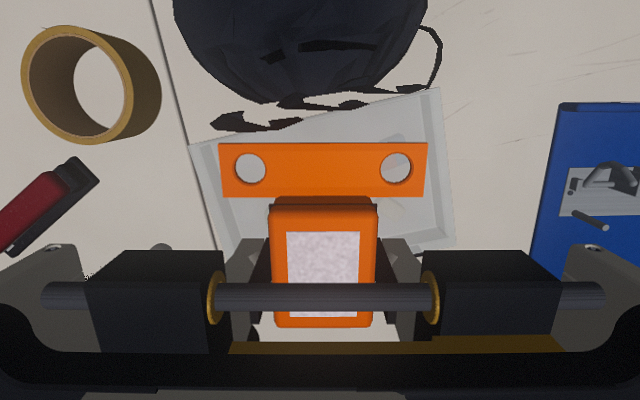

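View pics/n_s.png

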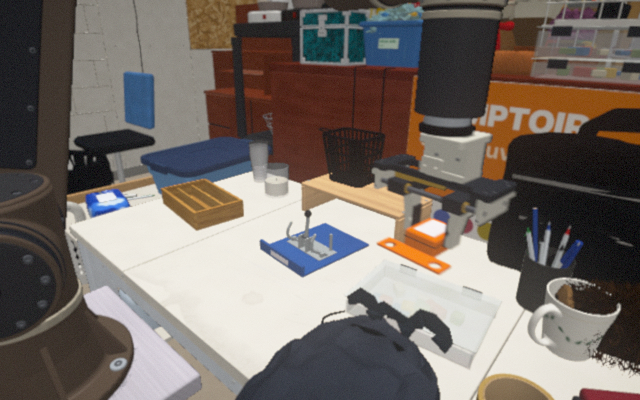

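```bash
python3 - <<'E'
from h import *
import pickle;w=pickle.load(open("n_w.pkl","rb"));t=capture("top")
crop(t,"pics/n_t.png",385,205,485,285,8)
for a in((190,150),(437,88),(454,243)):print(a,onz(w,a,.038).round(4),onz(w,a,0).round(4))
E
```

```text
(190, 150) [ 0.4095 -0.4424  0.038 ] [ 0.4135 -0.4592  0.    ]
(437, 88) [ 0.3888 -0.229   0.038 ] [ 0.3899 -0.216   0.    ]
(454, 243) [ 0.5316 -0.2175  0.038 ] [ 0.5527 -0.2029  0.    ]
```

View pics/n_t.png

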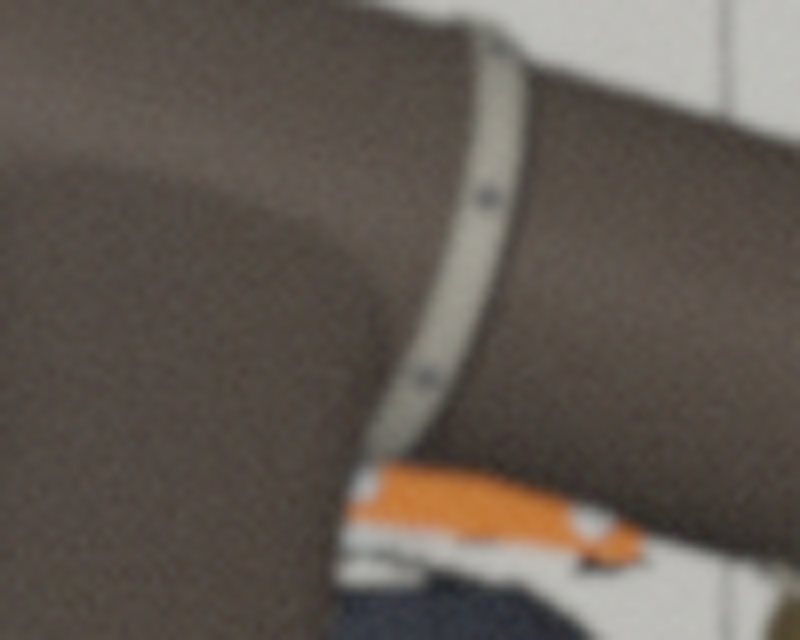

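```bash
python3 - <<'E'
from h import *
import pickle;w=pickle.load(open("n_w.pkl","rb"))
for a in((290,126),(235,128),(345,106),(365,104)):print(a,[onz(w,a,z).round(3) for z in (.038,.07,.1)])
p=np.array([.4640,-.3326,.1193])
plan([(.479,-.332,.06,172,4),(.479,-.332,.022,172,6)],(*p,172))
E
```

```text
(290, 126) [array([ 0.402, -0.353,  0.038]), array([ 0.399, -0.35 ,  0.07 ]), array([ 0.397, -0.346,  0.1  ])]
(235, 128) [array([ 0.397, -0.4  ,  0.038]), array([ 0.395, -0.39 ,  0.07 ]), array([ 0.393, -0.382,  0.1  ])]
(345, 106) [array([ 0.392, -0.305,  0.038]), array([ 0.391, -0.307,  0.07 ]), array([ 0.39 , -0.309,  0.1  ])]
(365, 104) [array([ 0.393, -0.289,  0.038]), array([ 0.392, -0.293,  0.07 ]), array([ 0.39 , -0.296,  0.1  ])]
max [0.0149 0.0037 0.0007 0.    ]
[0.0148, -0.0037, 0.0007, 0, 0.0149, -0.0037, 0.0006, 0, 0.0148, -0.0037, 0.0007, 0, 0.0148, -0.0037, 0.0007, 0, 0.0063, 0, 0, 0]
[0.0064, 0, 0, 0, 0.0063, 0, 0, 0, 0.0063, 0, 0, 0, 0.0064, 0, 0, 0, 0.0063, 0, 0, 0]
end [ 0.479 -0.332  0.022] 172.0
```

Call:
{"api": "play_rows", "payload": {
  "series": [0.0148,-0.0037,0.0007,0,0.0149,-0.0037,0.0006,0,0.0148,-0.0037,0.0007,0,0.0148,-0.0037,0.0007,0,0.0063,0,0,0]
}}

```text
time_s: 14.72
tcp_pos: [0.4797, -0.33, 0.052]
eef_rot: [70.7, 89.9, 152.7]
contact_force: [0.1, -0.5, -0.9]
gripper_width: 0.0548
```

Call:
{"api": "play_rows", "payload": {
  "series": [0.0064,0,0,0,0.0063,0,0,0,0.0063,0,0,0,0.0064,0,0,0,0.006,0,0,0]
}}

```text
time_s: 15.13
tcp_pos: [0.48, -0.3313, 0.0224]
eef_rot: [-98.8, 90.0, -16.8]
contact_force: [-0.4, 0.3, -1.0]
gripper_width: 0.0553
```

```bash
python3 - <<'E'
from h import *
s=capture("scene");w=capture("wrist")
p,a,st=cur();print(p,a,st["contact_force"],st["gripper_width"])
crop(s,"pics/o_s.png",340,180,540,360,4)
E
```

```text
[ 0.47913185 -0.33106401  0.02161645] 171.9602502993906 [-0.23929599  0.20262932 -1.60724903] 0.05468945479365922
```

View pics/o_s.png

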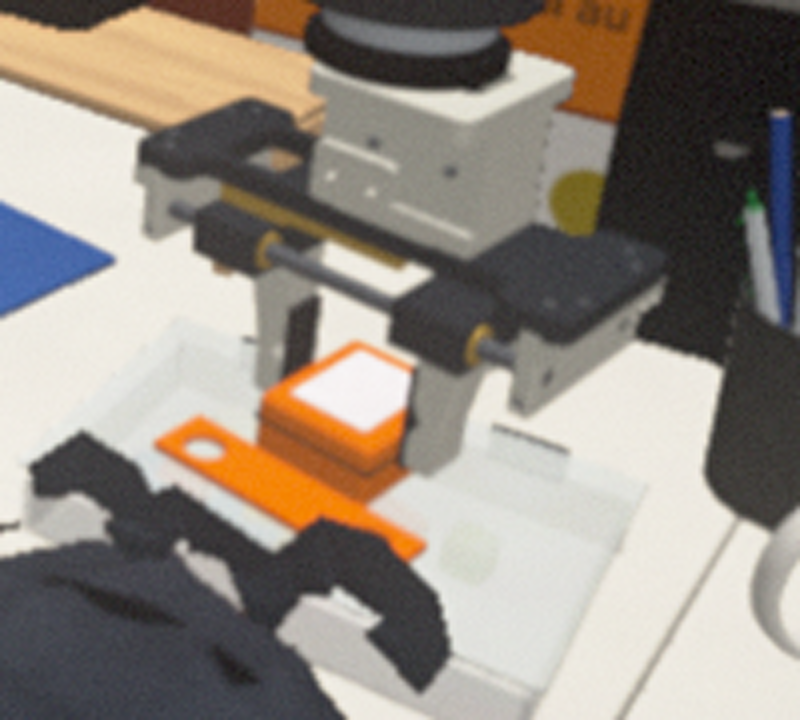

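Hanging about 2 mm above the lid. I'll lower it slowly until there is contact.

Call:
{"api": "play_rows", "payload": {
  "series": [0.001,0,0,0,0.001,0,0,0,0.001,0,0,0,0,0,0,0,0,0,0,0]
}}

```text
time_s: 15.65
tcp_pos: [0.4801, -0.3315, 0.0199]
eef_rot: [-108.4, 90.0, -26.4]
contact_force: [-0.1, 0.3, 0.7]
gripper_width: 0.0548
```

Call:
{"api": "play_rows", "payload": {
  "series": [0.001,0,0,0,0,0,0,0,0,0,0,0,0,0,0,0,0,0,0,0]
}}

```text
time_s: 16.07
tcp_pos: [0.4802, -0.3315, 0.0199]
eef_rot: [-112.9, 89.9, -30.9]
contact_force: [-2.8, 1.0, 9.6]
gripper_width: 0.0547
```

Call:
{"api": "play_rows", "payload": {
  "series": [0,0,0,0,0,0,0,0,0,0,0,0,0,0,0,0,0,0,0,0],
  "jaw": 95
}}

```text
time_s: 16.48
tcp_pos: [0.4798, -0.3313, 0.0184]
eef_rot: [83.7, 90.0, 165.7]
contact_force: [-0.2, -0.2, -0.1]
gripper_width: 0.081
```

Call:
{"api": "play_rows", "payload": {
  "series": [0,0,0,0,-0.01,0,0,0,-0.02,0,0,0,-0.02,0,0,0,-0.02,0,0,0]
}}

```text
time_s: 16.9
tcp_pos: [0.4797, -0.3313, 0.0899]
eef_rot: [112.2, 90.0, -165.8]
contact_force: [0.2, 0.3, -0.6]
gripper_width: 0.0835
```

Call:
{"api": "play_rows", "payload": {
  "series": [-0.025,0,0,0,-0.025,0,0,0,-0.02,0,0,0,0,0,0,0,0,0,0,0]
}}

```text
time_s: 17.32
tcp_pos: [0.4806, -0.3315, 0.1607]
eef_rot: [-98.6, 89.8, -16.6]
contact_force: [0.0, 0.1, -0.1]
gripper_width: 0.0833
```

```bash
python3 - <<'E'
from h import *
s=capture("scene");w=capture("wrist")
p,a,st=cur();print(p,a,st["contact_force"],st["gripper_width"])
crop(s,"pics/p_s.png",340,180,540,360,4);cv2.imwrite("pics/p_w.png",w["img"])
import pickle;pickle.dump(w,open("p_w.pkl","wb"))
E
```

```text
[ 0.47942522 -0.33103156  0.15837372] 171.96531929473565 [-0.0034625   0.14506846 -0.77103564] 0.082856601307145
```

View pics/p_s.png

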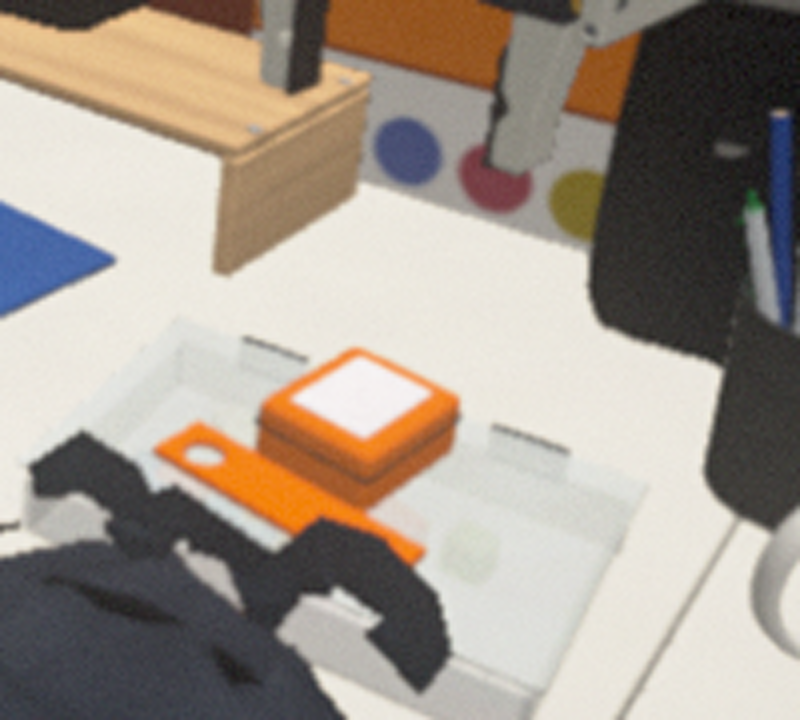

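View pics/p_w.png

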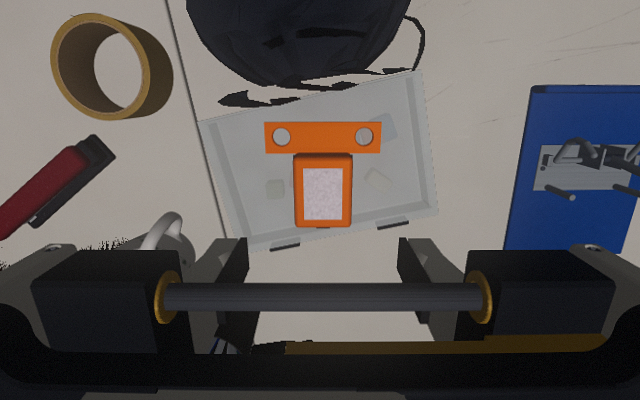

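```bash
python3 - <<'E'
from h import *
import pickle;w=pickle.load(open("p_w.pkl","rb"))
c=[onz(w,a,.038) for a in((198,122),(424,70),(438,213),(226,253))];print(np.round(c,3))
m=np.mean(c,0);p=onz(w,(323,195),.068);print(m,p)
ex=(c[3]+c[2]-c[0]-c[1]);ex/=np.linalg.norm(ex);print("dx",(p-m)@ex,"dy",np.cross(ex,p-m)[2])
# press plan: travel over
plan([(.50,-.20,.16,172,7),(.44,-.03,.16,172,9)],(.4797,-.3313,.160,172))
E
```

```text
[[ 0.405 -0.443  0.038]
 [ 0.389 -0.224  0.038]
 [ 0.533 -0.216  0.038]
 [ 0.547 -0.449  0.038]]
[ 0.46859503 -0.33298913  0.038     ] [ 0.48627735 -0.33225114  0.068     ]
dx 0.0176881480761514 dy 0.0005817398457322771
max [0.     0.0093 0.019  0.    ]
[0, -0.0003, 0.019, 0, 0, -0.0002, 0.019, 0, 0, -0.0003, 0.0189, 0, 0, -0.0002, 0.019, 0, 0, -0.0003, 0.019, 0]
[0, -0.0003, 0.019, 0, 0, -0.0002, 0.0189, 0, 0, 0.0092, 0.0178, 0, 0, 0.0093, 0.0178, 0, 0, 0.0092, 0.0177, 0]
[0, 0.0092, 0.0178, 0, 0, 0.0092, 0.0178, 0, 0, 0.0093, 0.0178, 0, 0, 0.0092, 0.0178, 0, 0, 0.0092, 0.0178, 0]
[0, 0.0092, 0.0177, 0, 0, 0, 0, 0, 0, 0, 0, 0, 0, 0, 0, 0, 0, 0, 0, 0]
end [ 0.44 -0.03  0.16] 172.0
```

```bash
python3 - <<'E'
from h import *
plan([(.508,-.0385,.13,172,15)],(.4797,-.3313,.160,172))
E
```

```text
max [0.002  0.0009 0.0196 0.    ]
[0.002, 0.0008, 0.0196, 0, 0.002, 0.0009, 0.0196, 0, 0.002, 0.0008, 0.0196, 0, 0.002, 0.0009, 0.0196, 0, 0.002, 0.0008, 0.0196, 0]
[0.002, 0.0009, 0.0196, 0, 0.002, 0.0008, 0.0195, 0, 0.002, 0.0009, 0.0196, 0, 0.002, 0.0008, 0.0196, 0, 0.002, 0.0009, 0.0196, 0]
[0.002, 0.0008, 0.0196, 0, 0.002, 0.0009, 0.0196, 0, 0.002, 0.0008, 0.0196, 0, 0.002, 0.0009, 0.0196, 0, 0.002, 0.0008, 0.0196, 0]
end [ 0.508  -0.0385  0.13  ] 172.0
```

Call:
{"api": "play_rows", "payload": {
  "series": [0.002,0.0008,0.0196,0,0.002,0.0009,0.0196,0,0.002,0.0008,0.0196,0,0.002,0.0009,0.0196,0,0.002,0.0008,0.0196,0],
  "jaw": 40
}}

```text
time_s: 17.83
tcp_pos: [0.4885, -0.2327, 0.1473]
eef_rot: [88.8, 89.9, 170.7]
contact_force: [0.2, -0.3, 0.5]
gripper_width: 0.0556
```

Call:
{"api": "play_rows", "payload": {
  "series": [0.002,0.0009,0.0196,0,0.002,0.0008,0.0195,0,0.002,0.0009,0.0196,0,0.002,0.0008,0.0196,0,0.002,0.0009,0.0196,0]
}}

```text
time_s: 18.25
tcp_pos: [0.4979, -0.1352, 0.1374]
eef_rot: [101.1, 89.9, -177.0]
contact_force: [0.1, 0.4, -0.6]
gripper_width: 0.0354
```

Call:
{"api": "play_rows", "payload": {
  "series": [0.002,0.0008,0.0196,0,0.002,0.0009,0.0196,0,0.002,0.0008,0.0196,0,0.002,0.0009,0.0196,0,0.002,0.0008,0.0196,0]
}}

```text
time_s: 18.67
tcp_pos: [0.5074, -0.0377, 0.1274]
eef_rot: [112.1, 89.9, -165.9]
contact_force: [-0.3, -0.3, 1.4]
gripper_width: 0.0349
```

```bash
python3 - <<'E'
from h import *
s=capture("scene");w=capture("wrist")
p,a,st=cur();print(p,a,st["gripper_width"])
crop(w,"pics/q_w.png",230,80,430,260,4);crop(s,"pics/q_s.png",255,190,355,270,8)
import pickle;pickle.dump((s,w),open("q.pkl","wb"))
E
```

```text
[ 0.50774691 -0.03672532  0.12732491] 172.0897250813923 0.03495194492580475
```

View pics/q_w.png

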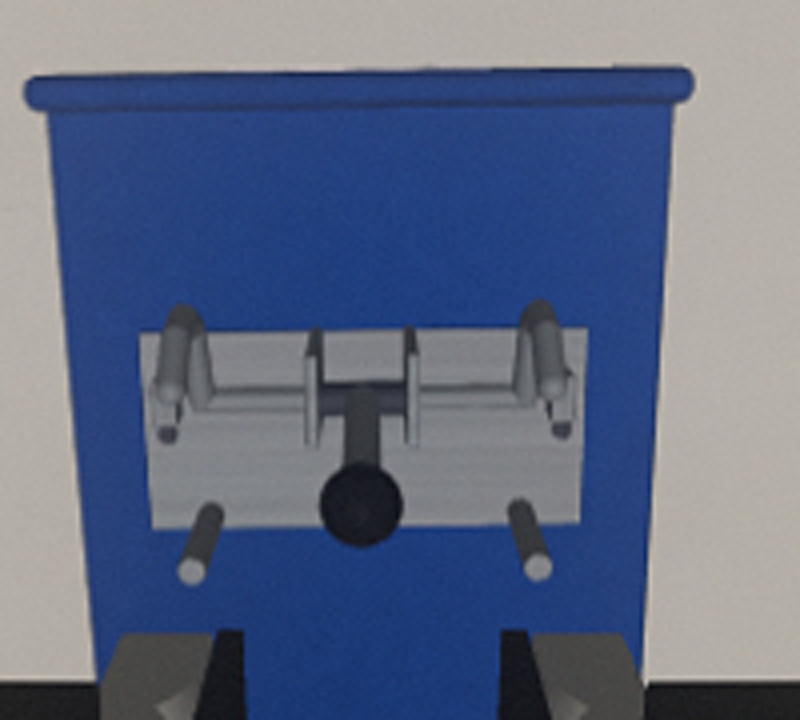

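View pics/q_s.png

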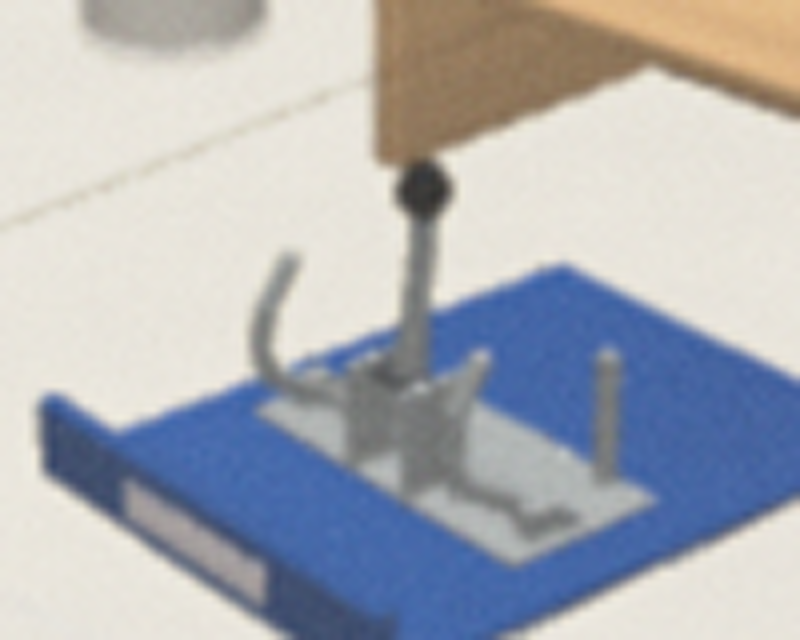

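```bash
python3 - <<'E'
from h import *
import pickle;s,w=pickle.load(open("q.pkl","rb"))
kw=(230+361/4,80+504/4);ks=(255+424/8,190+190/8)
print(tri([(w,kw),(s,ks)]),onz(w,kw,.09))
l=[onz(w,(230+u/4,80+v/4),.026) for u,v in((30,76),(690,70))];print(l)
print("lip inner",[onz(w,(230+u/4,80+v/4),.006) for u,v in((46,112),(673,104))])
E
```

```text
(array([ 0.50563409, -0.03757317,  0.0895142 ]), [np.float64(0.00016358358025161357), np.float64(0.00016358358025147105)]) [ 0.5056015  -0.03764761  0.09      ]
[array([ 0.41845061, -0.09957833,  0.026     ]), array([0.43753162, 0.0450656 , 0.026     ])]
lip inner [array([ 0.42656055, -0.10270946,  0.006     ]), array([0.44554508, 0.0453121 , 0.006     ])]
```

```bash
python3 - <<'E'
from h import *
plan([(.5056,-.0376,.09,172,4),(.5056,-.0376,.0485,172,6)],(.508,-.038,.1285,172))
a=np.radians(-8);ex=np.array([np.cos(a),np.sin(a)])
w=[];th0=1.356;c=lambda th:(-.055*np.cos(np.radians(19.1)+th),.055*np.sin(np.radians(19.1)+th))
x0,z0=c(th0)
for i in range(1,16):
    x,z=c(th0+(-.04-th0)*i/15)
    w.append((.5056+ex[0]*(x-x0),-.0376+ex[1]*(x-x0),.0485+z-z0,172,1))
plan(w,(.5056,-.0376,.0485,172))
E
```

```text
max [0.0097 0.0006 0.0001 0.    ]
[0.0096, 0.0006, 0, 0, 0.0097, 0.0006, 0, 0, 0.0096, 0.0006, 0, 0, 0.0096, 0.0006, 0.0001, 0, 0.0069, 0, 0, 0]
[0.0069, 0, 0, 0, 0.0069, 0, 0, 0, 0.007, 0, 0, 0, 0.0069, 0, 0, 0, 0.0069, 0, 0, 0]
end [ 0.5056 -0.0376  0.0485] 172.0
max [0.0048 0.0051 0.     0.    ]
[-0.0004, 0.0051, 0, 0, 0.0001, 0.0051, 0, 0, 0.0006, 0.0051, 0, 0, 0.0011, 0.005, 0, 0, 0.0015, 0.0049, 0, 0]
[0.0019, 0.0047, 0, 0, 0.0024, 0.0045, 0, 0, 0.0028, 0.0043, 0, 0, 0.0032, 0.004, 0, 0, 0.0036, 0.0037, 0, 0]
[0.0038, 0.0034, 0, 0, 0.0042, 0.0029, 0, 0, 0.0044, 0.0026, 0, 0, 0.0047, 0.0022, 0, 0, 0.0048, 0.0017, 0, 0]
end [ 0.447  -0.0294  0.0098] 172.0
```

Call:
{"api": "play_rows", "payload": {
  "series": [0.0096,0.0006,0,0,0.0097,0.0006,0,0,0.0096,0.0006,0,0,0.0096,0.0006,0.0001,0,0.0069,0,0,0]
}}

```text
time_s: 19.18
tcp_pos: [0.5048, -0.0388, 0.0813]
eef_rot: [109.7, 89.9, -168.4]
contact_force: [-1.3, 0.6, 0.5]
gripper_width: 0.0348
```

Call:
{"api": "play_rows", "payload": {
  "series": [0.0069,0,0,0,0.0069,0,0,0,0.007,0,0,0,0.0069,0,0,0,0.0069,0,0,0]
}}

```text
time_s: 19.6
tcp_pos: [0.5061, -0.038, 0.048]
eef_rot: [-69.6, 90.0, 12.3]
contact_force: [-0.6, 0.5, 0.4]
gripper_width: 0.0349
```

Call:
{"api": "play_rows", "payload": {
  "series": [0,0,0,0,0,0,0,0,0,0,0,0,0,0,0,0,0,0,0,0],
  "jaw": 0,
  "squeeze": 15
}}

```text
time_s: 20.02
tcp_pos: [0.5064, -0.0378, 0.0489]
eef_rot: [-58.0, 89.9, 24.0]
contact_force: [0.8, 1.1, -0.4]
gripper_width: 0.0142
```

Call:
{"api": "play_rows", "payload": {
  "series": [0,0,0,0,0,0,0,0,0,0,0,0,0,0,0,0,0,0,0,0]
}}

```text
time_s: 20.43
tcp_pos: [0.5064, -0.0379, 0.0489]
eef_rot: [-66.7, 89.9, 15.3]
contact_force: [0.7, 2.8, 2.9]
gripper_width: 0.0149
```

Knob gripped; now the lever goes down along the arc.

Call:
{"api": "play_rows", "payload": {
  "series": [-0.0004,0.0051,0,0,0.0001,0.0051,0,0,0.0006,0.0051,0,0,0.0011,0.005,0,0,0.0015,0.0049,0,0]
}}

```text
time_s: 20.85
tcp_pos: [0.4804, -0.0345, 0.0458]
eef_rot: [-77.4, 90.0, 4.6]
contact_force: [2.0, 0.6, 1.1]
gripper_width: 0.0146
```

Call:
{"api": "play_rows", "payload": {
  "series": [0.0019,0.0047,0,0,0.0024,0.0045,0,0,0.0028,0.0043,0,0,0.0032,0.004,0,0,0.0036,0.0037,0,0]
}}

```text
time_s: 21.27
tcp_pos: [0.4589, -0.0317, 0.0313]
eef_rot: [111.7, 89.9, -166.3]
contact_force: [0.2, 0.7, 3.1]
gripper_width: 0.0143
```

Call:
{"api": "play_rows", "payload": {
  "series": [0.0038,0.0034,0,0,0.0042,0.0029,0,0,0.0044,0.0026,0,0,0.0047,0.0022,0,0,0.0048,0.0017,0,0]
}}

```text
time_s: 21.68
tcp_pos: [0.4463, -0.0301, 0.0091]
eef_rot: [114.8, 89.9, -163.2]
contact_force: [-3.0, -0.0, 2.7]
gripper_width: 0.0144
```

```bash
python3 - <<'E'
from h import *
s=capture("scene");w=capture("wrist")
p,a,st=cur();print(p,a,st["gripper_width"],st["contact_force"])
crop(s,"pics/r_s.png",255,190,355,270,8)
E
```

```text
[ 0.44619926 -0.03011104  0.00890071] 171.96587326462236 0.014301190956305887 [-2.30910816 -0.29503858 -0.1350121 ]
```

View pics/r_s.png

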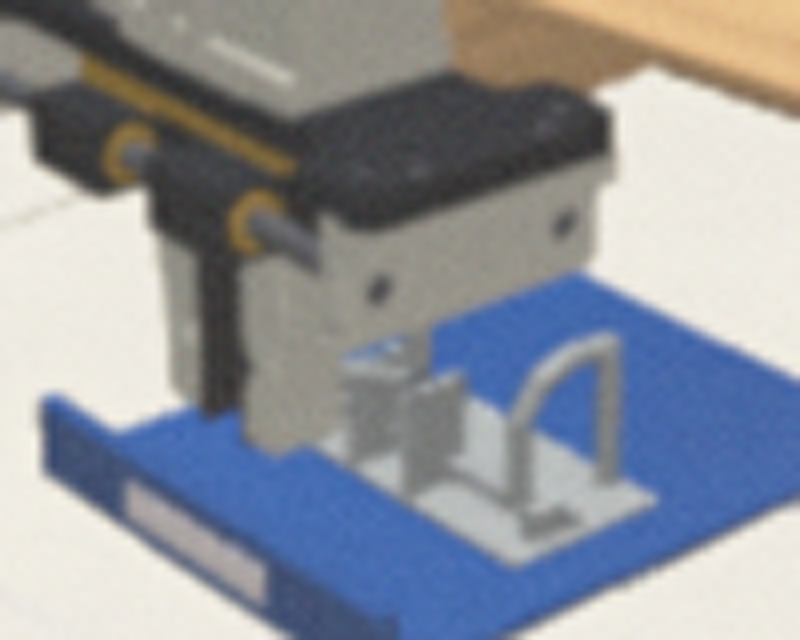

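Call:
{"api": "play_rows", "payload": {
  "series": [0.002,0,0,0,0.002,0,0,0,0,0,0,0,0,0,0,0,0,0,0,0]
}}

```text
time_s: 22.2
tcp_pos: [0.4465, -0.0301, 0.0059]
eef_rot: [115.6, 89.9, -162.4]
contact_force: [-5.6, -0.4, 8.8]
gripper_width: 0.0145
```

Call:
{"api": "play_rows", "payload": {
  "series": [0,0,0,0,0,0,0,0,0,0,0,0,-0.005,0,0,0,-0.01,0,0,0],
  "jaw": 40
}}

```text
time_s: 22.62
tcp_pos: [0.4468, -0.0299, 0.0204]
eef_rot: [115.3, 89.9, -162.8]
contact_force: [-0.1, 0.3, 0.9]
gripper_width: 0.0343
```

Call:
{"api": "play_rows", "payload": {
  "series": [-0.02,0.002,0,0,-0.03,0.005,0,0,-0.03,0.005,0,0,0,0,0,0,0,0,0,0]
}}

```text
time_s: 23.03
tcp_pos: [0.4368, -0.0275, 0.103]
eef_rot: [-61.0, 89.7, 21.0]
contact_force: [-0.1, 0.7, -0.3]
gripper_width: 0.0353
```

```bash
python3 - <<'E'
from h import *
s=capture("scene");w=capture("wrist")
p,a,st=cur();print(p,a,st["gripper_width"],st["contact_force"])
crop(s,"pics/s_s.png",255,190,355,270,8);crop(w,"pics/s_w.png",220,120,420,300,4)
import pickle;pickle.dump((s,w),open("s.pkl","wb"))
E
```

```text
[ 0.43529569 -0.02805766  0.1008072 ] 171.96961631255743 0.0351917777914421 [-0.00299476 -1.08574568  0.34107359]
```

View pics/s_s.png

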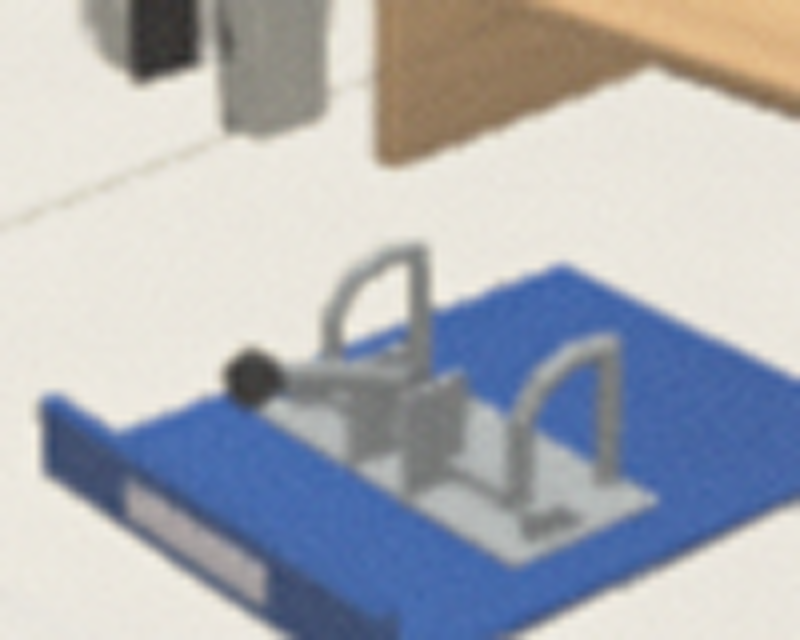

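View pics/s_w.png

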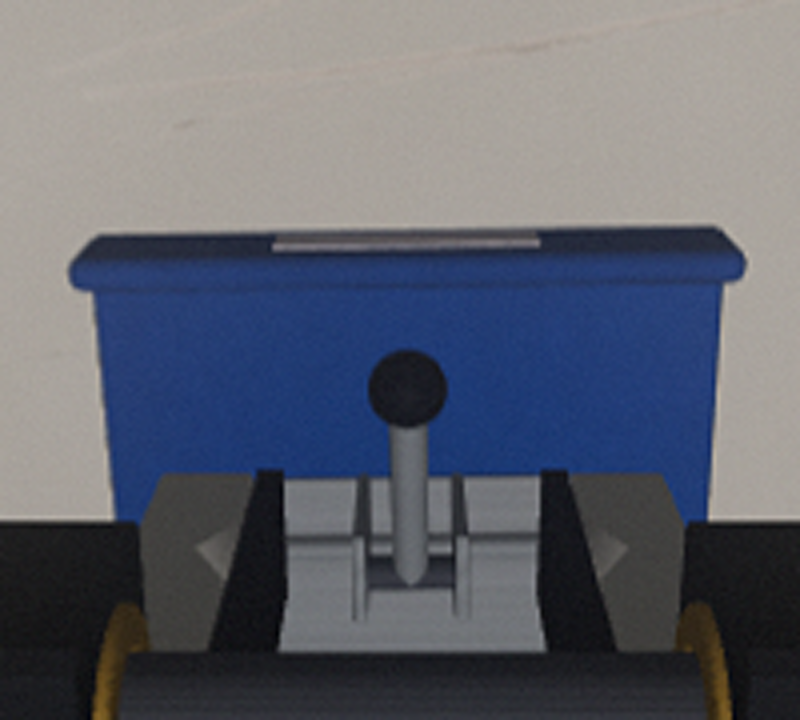

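```bash
python3 - <<'E'
from h import *
import pickle;s,w=pickle.load(open("s.pkl","rb"))
kw=(220+408/4,120+389/4);ks=(255+252/8,190+380/8)
print("knob",tri([(w,kw),(s,ks)]))
W=lambda u,v:(220+u/4,120+v/4)
# lip top outer edge & inner edge
for n,p,z in (("outL",(98,236),.026),("outR",(718,227),.026),("inL",(72,285),.026),("inR",(742,277),.026),("baseL",(95,291),.006),("baseR",(722,283),.006)): print(n,onz(w,W(*p),z).round(4))
# shelf from scene edges
E
```

```text
knob (array([ 0.44748461, -0.0303466 ,  0.05244825]), [np.float64(0.00028332188214183414), np.float64(0.00028332188214187973)])
outL [ 0.4134 -0.0937  0.026 ]
outR [0.4303 0.04   0.026 ]
inL [ 0.4235 -0.1018  0.026 ]
inR [0.4424 0.0445 0.026 ]
baseL [ 0.431 -0.103  0.006]
baseR [0.4499 0.0443 0.006 ]
```

```bash
python3 - <<'E'
from h import *
t=capture("top")
# shelf front edge in top: wood mask, column-wise lowest wood pixel
h=cv2.cvtColor(t["img"],cv2.COLOR_BGR2HSV);m=cv2.inRange(h,(8,50,90),(25,170,255))
P=[]
for u in range(285,380,5):
    c=np.where(m[120:200,u])[0]
    if len(c): P.append((u,120+c.max()))
P=np.array(P,float);print(P[::4])
q=np.array([onz(t,p+[0,.5],.083) for p in P]);f=np.polyfit(q[:,1],q[:,0],1);print("front edge x=",f,"yaw",-np.degrees(np.arctan(f[0])))
r=m[160,260:400];k=np.where(r)[0]+260;print(k.min(),k.max(),onz(t,(k.min(),160),.083),onz(t,(k.max()+1,160),.083))
print(cur())
plan([(.401,-.0245,.06,172.6,5),(.401,-.0245,-.020,172.6,10)])
E
```

```text
[[285. 176.]
 [305. 177.]
 [325. 178.]
 [345. 179.]
 [365. 180.]]
front edge x= [0.04559256 0.6510789 ] yaw -2.610453736284796
273 385 [0.69832209 0.1215672  0.083     ] [ 0.70281417 -0.18411844  0.083     ]
(array([ 0.43497678, -0.02823749,  0.10032121]), np.float64(171.967330513004), {'time_s': 23.1833, 'joints': array([ 2.23783474e+01,  2.81084366e+00, -3.57803294e+01, -1.50556967e-02,
       -5.14590748e+01, -1.20401624e+02]), 'qd': array([-0.00922229,  0.8414537 , -0.30932492,  0.14865149,  0.03691712,
       -0.01958247]), 'joint_torque': array([ 4.15224291e-02, -2.93357742e+01,  2.46591461e+01,  5.81810519e+00,
       -8.57081870e-02, -2.49143368e-04]), 'tcp_pos': array([ 0.43497678, -0.02823749,  0.10032121]), 'eef_rot': array([ 107.22104032,   89.94839165, -170.81162259]), 'contact_force': array([-1.02645501e+00, -7.45223173e-01, -3.06257369e-04]), 'moment': array([-0.00257803, -0.13530578,  0.02102682]), 'gripper_width': 0.034705374728839486})
max [0.0081 0.0069 0.0002 0.0022]
[0.0081, 0.0068, -0.0002, -0.0022, 0.008, 0.0069, -0.0002, -0.0022, 0.0081, 0.0068, -0.0002, -0.0022, 0.0081, 0.0068, -0.0001, -0.0022, 0.008, 0.0069, -0.0002, -0.0022]
[0.008, 0, 0, 0, 0.008, 0, 0, 0, 0.008, 0, 0, 0, 0.008, 0, 0, 0, 0.008, 0, 0, 0]
[0.008, 0, 0, 0, 0.008, 0, 0, 0, 0.008, 0, 0, 0, 0.008, 0, 0, 0, 0.008, 0, 0, 0]
end [ 0.401  -0.0245 -0.02  ] 172.6
```

Call:
{"api": "play_rows", "payload": {
  "series": [0.006,0.0068,0,-0.002,0.006,0.0068,0,-0.002,0.008,0.0068,0,-0.002,0.01,0.0068,0,-0.002,0.01,0.0068,0,-0.002],
  "jaw": 100
}}

```text
time_s: 23.6
tcp_pos: [0.4002, -0.0237, 0.0595]
eef_rot: [115.3, 89.9, -162.1]
contact_force: [-0.1, 0.5, -0.1]
gripper_width: 0.0627
```

Call:
{"api": "play_rows", "payload": {
  "series": [0.008,0,0,0,0.008,0,0,0,0.008,0,0,0,0.008,0,0,0,0.008,0,0,0]
}}

```text
time_s: 24.02
tcp_pos: [0.402, -0.0235, 0.02]
eef_rot: [141.6, 90.0, -135.9]
contact_force: [-0.1, -0.7, -0.2]
gripper_width: 0.0874
```

Call:
{"api": "play_rows", "payload": {
  "series": [0.008,0,0,0,0.008,0,0,0,0.008,0,0,0,0.008,0,0,0,0.008,0,0,0]
}}

```text
time_s: 24.43
tcp_pos: [0.4017, -0.0235, -0.02]
eef_rot: [129.1, 90.0, -148.4]
contact_force: [0.0, 0.2, 0.4]
gripper_width: 0.0876
```

```bash
python3 - <<'E'
from h import *
s=capture("scene");w=capture("wrist")
p,a,st=cur();print(p,a,st["gripper_width"],st["contact_force"])
crop(s,"pics/t_s.png",225,180,355,280,6);cv2.imwrite("pics/t_w.png",w["img"])
import pickle;pickle.dump((s,w),open("t.pkl","wb"))
E
```

```text
[ 0.40088422 -0.02389791 -0.02040901] 172.53743217526034 0.08786394291001884 [ 0.18874423 -0.41797776  1.16632691]
```

View pics/t_s.png

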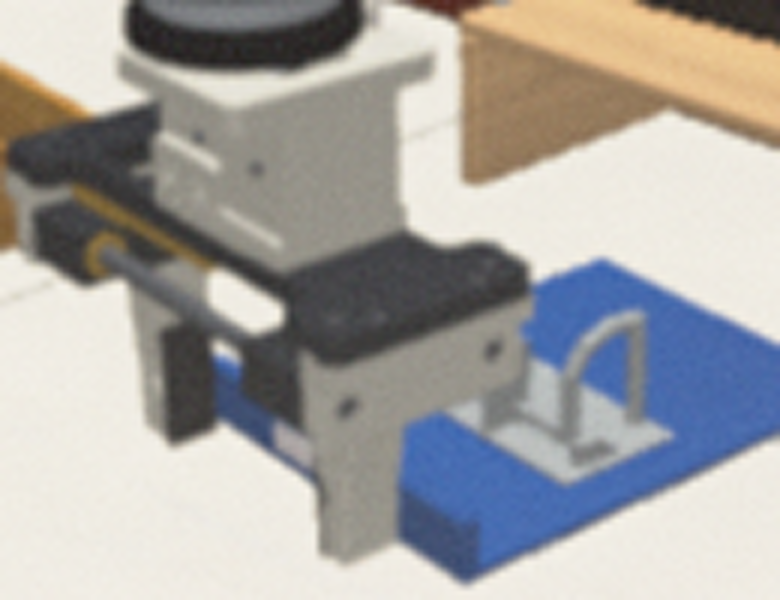

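View pics/t_w.png

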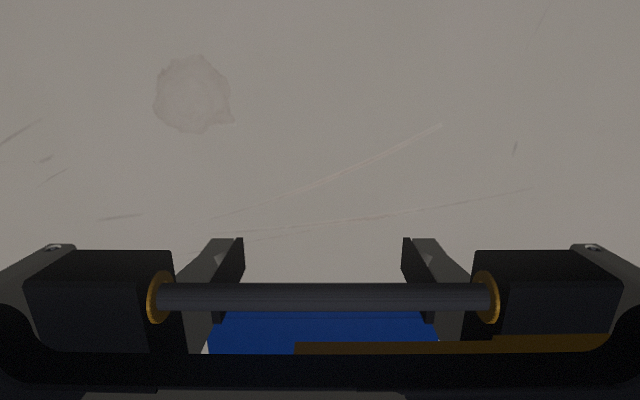

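```bash
python3 - <<'E'
from h import *
plan([(.416,-.0255,-.020,172.55,5),(.555,-.0245,-.020,177.4,20)],(.4012,-.0238,-.020,172.55))
E
```

```text
max [0.     0.007  0.001  0.0043]
[0, -0.003, 0, 0, 0, -0.003, 0.0001, 0, 0, -0.0029, 0, 0, 0, -0.003, 0.0001, 0, 0, -0.003, 0, 0]
[0, -0.0069, 0.001, -0.0042, 0, -0.0069, 0.0009, -0.0043, 0, -0.0069, 0.0009, -0.0042, 0, -0.0069, 0.0008, -0.0042, 0, -0.0069, 0.0009, -0.0043]
[0, -0.0069, 0.0008, -0.0042, 0, -0.0069, 0.0008, -0.0042, 0, -0.0069, 0.0007, -0.0043, 0, -0.0069, 0.0007, -0.0042, 0, -0.0069, 0.0007, -0.0042]
[0, -0.0069, 0.0007, -0.0043, 0, -0.0069, 0.0006, -0.0042, 0, -0.007, 0.0006, -0.0042, 0, -0.0069, 0.0006, -0.0043, 0, -0.0069, 0.0005, -0.0042]
[0, -0.007, 0.0005, -0.0042, 0, -0.0069, 0.0005, -0.0043, 0, -0.0069, 0.0005, -0.0042, 0, -0.007, 0.0004, -0.0042, 0, -0.0069, 0.0004, -0.0042]
end [ 0.555  -0.0245 -0.02  ] 177.4
```

Call:
{"api": "play_rows", "payload": {
  "series": [0,-0.003,0,0,0,-0.003,0,0,0,-0.003,0,0,0,-0.003,0,0,0,-0.003,0,0]
}}

```text
time_s: 24.95
tcp_pos: [0.4165, -0.0255, -0.019]
eef_rot: [94.8, 90.0, 177.3]
contact_force: [-4.6, 3.0, 3.5]
gripper_width: 0.0873
```

Call:
{"api": "play_rows", "payload": {
  "series": [0,-0.0069,0.001,-0.0042,0,-0.0069,0.0009,-0.0043,0,-0.0069,0.0009,-0.0042,0,-0.0069,0.0008,-0.0042,0,-0.0069,0.0009,-0.0043]
}}

```text
time_s: 25.37
tcp_pos: [0.4494, -0.0262, -0.0195]
eef_rot: [111.7, 89.8, -164.6]
contact_force: [-7.2, -1.0, 4.5]
gripper_width: 0.0875
```

```bash
python3 - <<'E'
from h import *
s=capture("scene");t=capture("top")
p,a,st=cur();print(p,a,st["gripper_width"],st["contact_force"])
crop(s,"pics/u_s.png",225,160,425,290,4);crop(t,"pics/u_t.png",270,110,400,270,4)
E
```

```text
[ 0.45150661 -0.02551917 -0.01931485] 173.73483590281415 0.08752137897784437 [-1.21072796 -0.22793383  0.04170397]
```

View pics/u_s.png

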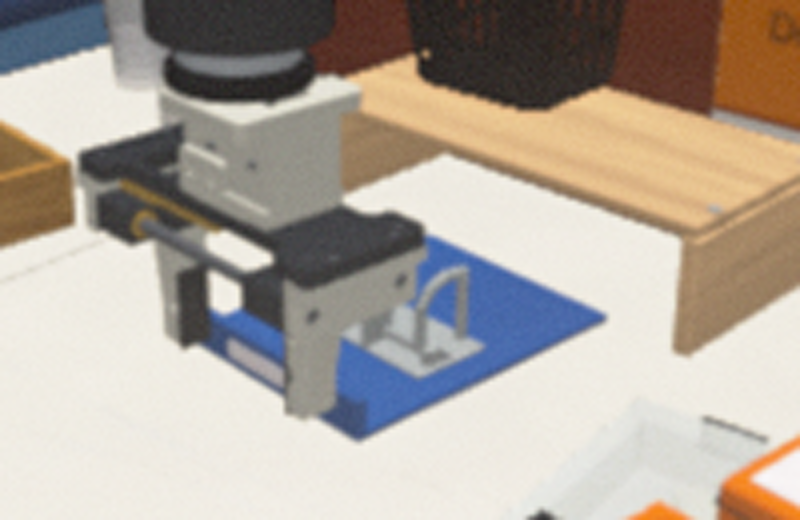

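View pics/u_t.png

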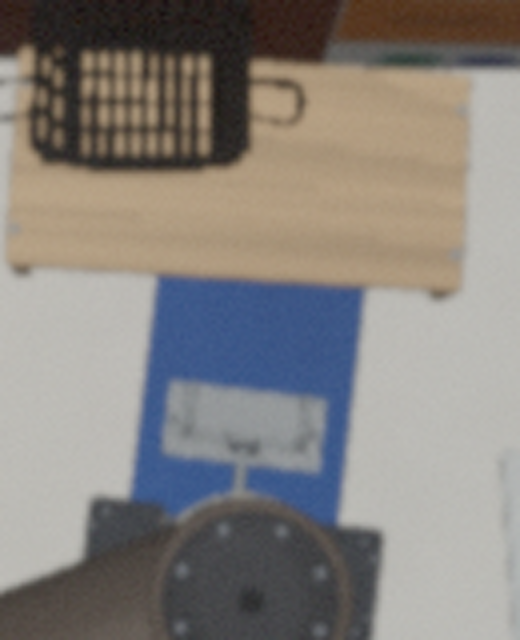

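Call:
{"api": "play_rows", "payload": {
  "series": [0,-0.0069,0.0008,-0.0042,0,-0.0069,0.0008,-0.0042,0,-0.0069,0.0007,-0.0043,0,-0.0069,0.0007,-0.0042,0,-0.0069,0.0007,-0.0042]
}}

```text
time_s: 25.88
tcp_pos: [0.4862, -0.025, -0.0194]
eef_rot: [100.9, 90.0, -174.2]
contact_force: [-2.7, -0.1, -1.8]
gripper_width: 0.0879
```

Call:
{"api": "play_rows", "payload": {
  "series": [0,-0.0069,0.0007,-0.0043,0,-0.0069,0.0006,-0.0042,0,-0.007,0.0006,-0.0042,0,-0.0069,0.0006,-0.0043,0,-0.0069,0.0005,-0.0042]
}}

```text
time_s: 26.3
tcp_pos: [0.5215, -0.0247, -0.0192]
eef_rot: [107.3, 90.0, -166.5]
contact_force: [-2.2, -0.1, -2.3]
gripper_width: 0.0877
```

Call:
{"api": "play_rows", "payload": {
  "series": [0,-0.007,0.0005,-0.0042,0,-0.0069,0.0005,-0.0043,0,-0.0069,0.0005,-0.0042,0,-0.007,0.0004,-0.0042,0,-0.0069,0.0004,-0.0042]
}}

```text
time_s: 26.72
tcp_pos: [0.5563, -0.0244, -0.0192]
eef_rot: [137.3, 90.0, -135.2]
contact_force: [-3.7, -0.4, -2.2]
gripper_width: 0.0873
```

```bash
python3 - <<'E'
from h import *
s=capture("scene");t=capture("top")
p,a,st=cur();print(p,a,st["gripper_width"],st["contact_force"])
crop(s,"pics/v_s.png",225,160,425,290,4);crop(t,"pics/v_t.png",270,110,400,270,4)
E
```

```text
[ 0.55797874 -0.02410381 -0.01878285] 177.44346255117486 0.08755505125205418 [ 0.15390731 -0.24553901  0.70303739]
```

View pics/v_s.png

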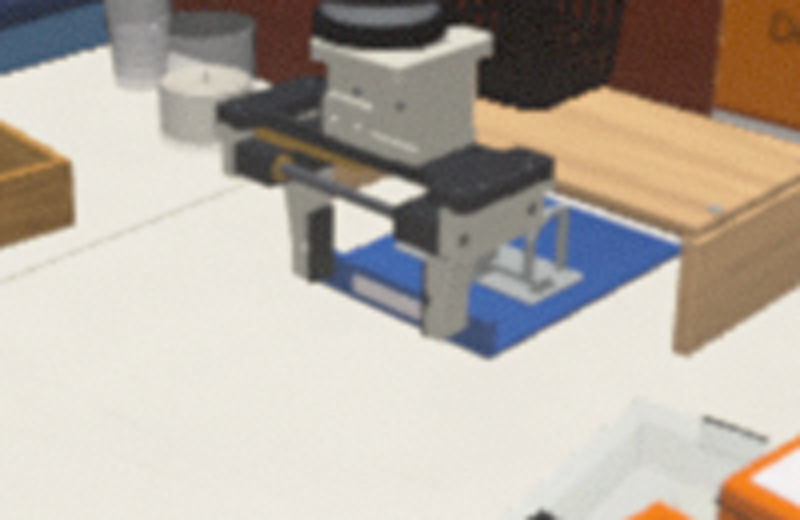

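View pics/v_t.png

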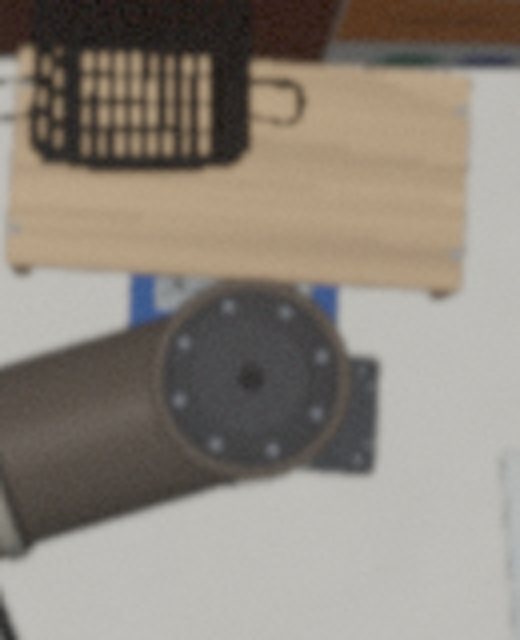

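Call:
{"api": "play_rows", "payload": {
  "series": [0,-0.0025,0,0,0,-0.0025,0,0,0,-0.0025,0,0,0,-0.0025,0,0,0,-0.002,0,0]
}}

```text
time_s: 27.23
tcp_pos: [0.5666, -0.0251, -0.019]
eef_rot: [103.1, 89.9, -169.5]
contact_force: [-4.9, 0.5, 2.7]
gripper_width: 0.0878
```

Call:
{"api": "play_rows", "payload": {
  "series": [0,-0.0015,0,0,0,-0.0015,0,0,0,-0.0015,0,0,0,-0.001,0,0,0,-0.001,0,0]
}}

```text
time_s: 27.65
tcp_pos: [0.5718, -0.0255, -0.0191]
eef_rot: [98.9, 89.8, -173.7]
contact_force: [-11.6, 2.7, 7.9]
gripper_width: 0.0877
```

Call:
{"api": "play_rows", "payload": {
  "series": [0,-0.001,0,0,0,-0.001,0,0,0,0,0,0,0,0,0,0,0,0,0,0]
}}

```text
time_s: 28.07
tcp_pos: [0.5716, -0.0257, -0.0195]
eef_rot: [98.7, 89.6, -173.9]
contact_force: [-14.1, 3.7, 8.6]
gripper_width: 0.0881
```

```bash
python3 - <<'E'
from h import *
s=capture("scene")
p,a,st=cur();print(p,a,st["gripper_width"],st["contact_force"],st["moment"])
crop(s,"pics/x_s.png",255,170,375,260,6)
E
```

```text
[ 0.57163321 -0.02574703 -0.01949273] 177.36566424041416 0.08715327485340044 [-14.62271201   3.30506243   8.65974495] [1.47912031 4.95571895 0.14116322]
```

View pics/x_s.png

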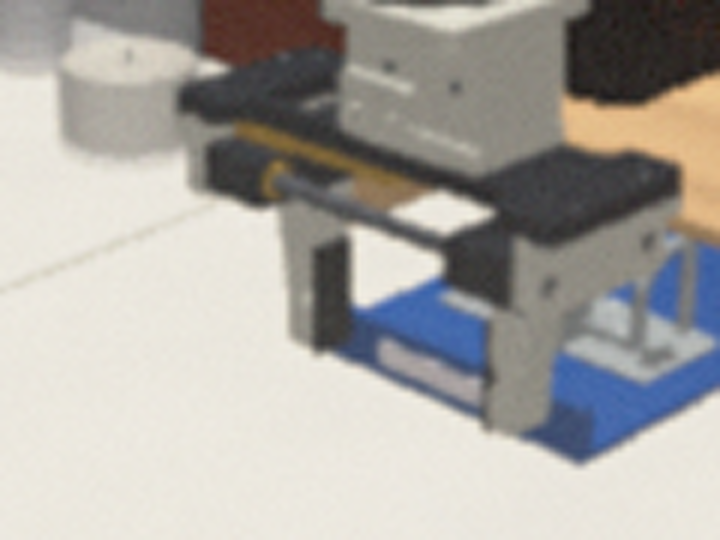

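Call:
{"api": "play_rows", "payload": {
  "series": [0,0.003,0,0,0,0.006,0,0,0,0.008,0,0,0,0.008,0,0,-0.02,0.005,0,0]
}}

```text
time_s: 28.53
tcp_pos: [0.5427, -0.0244, -0.0018]
eef_rot: [102.3, 89.7, -170.4]
contact_force: [-0.0, -0.2, 0.7]
gripper_width: 0.0877
```

Call:
{"api": "play_rows", "payload": {
  "series": [-0.03,0.01,0,0,-0.035,0.02,0,0,-0.035,0.02,0,0,-0.03,0.02,0,0,-0.02,0.01,0,0]
}}

```text
time_s: 28.95
tcp_pos: [0.465, -0.0203, 0.154]
eef_rot: [-69.1, 89.8, 18.3]
contact_force: [-0.1, -0.4, 0.4]
gripper_width: 0.0879
```

Call:
{"api": "play_rows", "payload": {
  "series": [0,0,0,0,0,0,0,0,0,0,0,0,0,0,0,0,0,0,0,0]
}}

```text
time_s: 29.37
tcp_pos: [0.4658, -0.0205, 0.1497]
eef_rot: [111.9, 89.9, -160.8]
contact_force: [-0.5, -0.7, -0.5]
gripper_width: 0.0875
```

```bash
python3 - <<'E'
from h import *
s=capture("scene");t=capture("top");w=capture("wrist")
p,a,st=cur();print(p,a,st["contact_force"])
crop(s,"pics/y_s.png",255,150,455,290,4);crop(t,"pics/y_t.png",270,110,480,290,3.8);cv2.imwrite("pics/y_w.png",w["img"])
import pickle;pickle.dump((s,t,w),open("y.pkl","wb"))
E
```

```text
[ 0.4660487  -0.02051017  0.14998347] 177.38733504217504 [-0.33593705 -0.03258009 -0.04439859]
```

View pics/y_s.png

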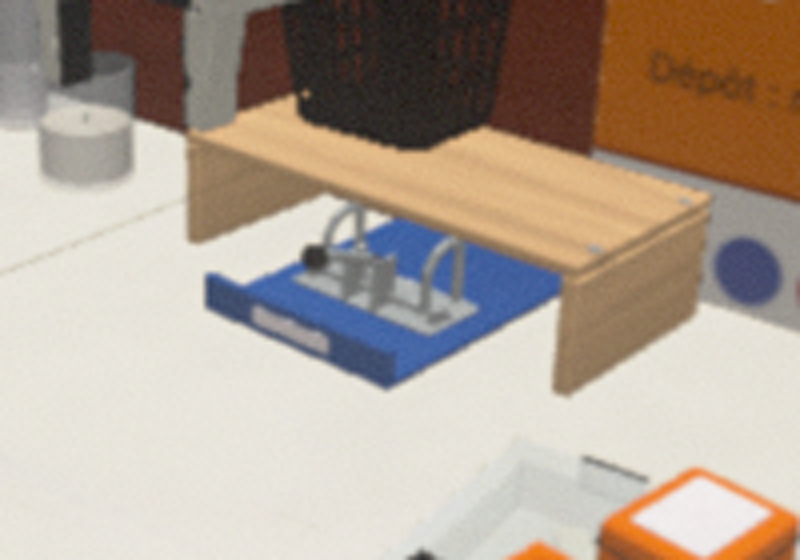

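View pics/y_t.png

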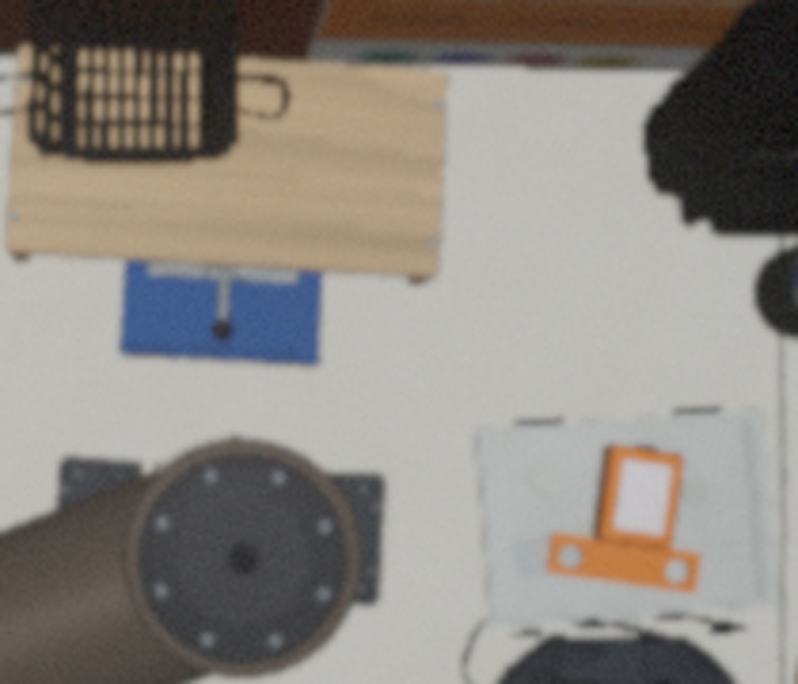

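View pics/y_w.png

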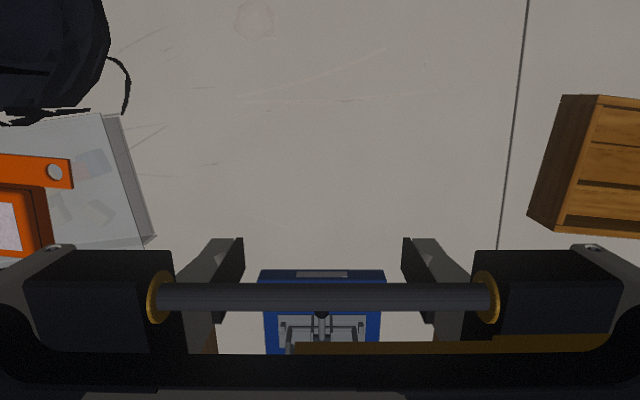

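```bash
python3 - <<'E'
from h import *
import pickle;s,t,w=pickle.load(open("y.pkl","rb"))
T=lambda u,v:(270+u/3.8,110+v/3.8);S=lambda u,v:(255+u/4,150+v/4)
ax=np.array([np.cos(np.radians(-2.61)),np.sin(np.radians(-2.61))])
o=np.array([.6497,-.0287])
def rel(P): d=P[:2]-o;return (d@ax, -d[0]*ax[1]+d[1]*ax[0])
for n,p,z in(("L0",(121,353),0),("R0",(318,363),0),("L26",(121,353),.026),("knob",(222,329),.054)):
    print(n,onz(t,T(*p),z).round(4),np.round(rel(onz(t,T(*p),z)),4))
k=tri([(t,T(222,329)),(s,S(315,257))]);print("knob",k,rel(k[0]))
for n,u,z in(("L",(207,310),0),("R",(388,388),0),("Ltop",(208,275),.026),("Rtop",(393,352),.026)):
    P=onz(s,S(*u),z);print("scene",n,P.round(4),np.round(rel(P),4))
# shelf front edge bottom in scene z=.073, left/right posts at table
for n,u,z in(("shFLbot",(193,242),0),("shFRbot",(557,393),0),("shFLtop",(189,135),.083),("shFRtop",(577,272),.083)):
    P=onz(s,S(*u),z);print(n,P.round(4),np.round(rel(P),4))
E
```

```text
L0 [0.5887 0.0441 0.    ] [-0.0642  0.07  ]
R0 [ 0.583 -0.104  0.   ] [-0.0632 -0.0783]
L26 [0.5871 0.0435 0.026 ] [-0.0658  0.0693]
knob [ 0.6036 -0.0298  0.054 ] [-0.046  -0.0032]
knob (array([ 0.60365797, -0.0298408 ,  0.05320054]), [np.float64(4.142482945766309e-05), np.float64(4.14248294575661e-05)]) (np.float64(-0.04594231537547476), np.float64(-0.0032362507144694376))
scene L [0.5878 0.0425 0.    ] [-0.0651  0.0683]
scene R [ 0.5839 -0.1011  0.    ] [-0.0625 -0.0753]
scene Ltop [0.5853 0.0393 0.026 ] [-0.0674  0.065 ]
scene Rtop [ 0.5804 -0.1057  0.026 ] [-0.0657 -0.08  ]
shFLbot [0.6586 0.1212 0.    ] [0.0021 0.1502]
shFRbot [ 0.6436 -0.1755  0.    ] [ 0.0006 -0.1469]
shFLtop [0.6476 0.1139 0.083 ] [-0.0086  0.1424]
shFRtop [ 0.6317 -0.1867  0.083 ] [-0.0108 -0.1587]
```

```bash
python3 - <<'E'
from plant import close_job,get_state
print(get_state()["time_s"]);print(close_job())
E
```

```text
29.5167
the job is handed in; nothing more can be done
None
```

The job is done and handed in at 29.5 s of the 72 s allowed. I lifted the lever, moved the case to the clear lid, pressed the lever down, and slid the file home against the stop with both open fingers on its lip.

Last checks from the pictures and the force readings:
- **File:** the front lip stands 64–65 mm in front of the shelf (65 mm means home). It is about 4 mm off mid-way and within about 1° of square. At the end the push force rose to about 14 N with no further movement.
- **Lever:** down, with the knob measured 53 mm above the table against 54 mm nominal, and the rings closed.
- **Case:** lying flat and upright on the lid, released, about 18 mm (lid x) and 1 mm (lid y) from its middle. The lid-x offset was partly deliberate, to keep clear of the backpack straps.
- **Tray, jar, robot:** the tray and jar look unmoved, though I did not measure them. The arm was clear, with readings near 0 N.

**What disagreed:** the real fingertips sit about 30 mm higher than the reported TCP. My first grip of the knob closed above it and missed without touching anything; after that I corrected for the offset.

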